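# Change over a drilling jig and load the next length of box section

### The job

Change the drilling jig over and load it: first lift the stop arm off its pivot pin, turn it end for end so that its long end points at the bridge, and drop it fully back down on the pin, between its two dowels. Then lay the length of box section in the jig's bed and slide it under the bridge until it butts against the stop arm. Finally fit every keeper from the timber rack in the slotted rail: drop its T-head through the slot and twist it a quarter turn, so that it is locked in the rail with its toe square across the box section; leave the other things on the bench where they are.

Things in the scene. Friction and masses are not known exactly. Their poses are not given: they have to be found in the camera images.
- jig: steel drilling jig fixed on the bench, with a dark base plate 112 (x -46 to 66) by 440 by 10 mm. Its frame: origin on the bench under the middle of the bed's centre line, y along the bed (plate y -220 to 220), x across it, z up. Bridge, bed and rail towards +y, pivot pin and stop arm towards -y. Lengths in mm in this frame are given with its points below.
- jig_bed (a point): jig frame (0, 100, 22) mm: bed strip's top, middle of the guide channel for the box section. Bed strip along x = 0, y -78 to 205, top at z 22. Channel 30 mm wide (x -15 to 15), y -5 to 205, between a fence (x -21 to -15) and the slotted rail (+x side), both with tops at z 31; open at the top and at y 205.
- jig_bridge (a point): jig frame (0, -40, 62) mm: middle of the top of the grey bridge, which carries two steel drill bushes (tops at z 68). Bridge y -65 to -15, x -29 to 29; its window under the plate is x -15 to 15, z 22 to 50.
- jig_pin (a point): jig frame (0, -160, 22) mm: foot of the upright pivot pin of the stop arm. Pin 12 mm dia. up to z 36, then tapered to a 5 mm point at z 42. Under the arm is a riser bar 20 wide, y -200 to -85, top z 22; the base plate beside it is at z 10. Two 8 mm dowels at x -22 and 22, y -205, tops at z 36, limit the arm's swing.
- jig_stop (a point): jig frame (0, -80, 22) mm: where the stop arm's long end (underside) lies when the arm is refitted the right way. The box section's end comes here; its middle is then at jig y 60 mm.
- jig_slot (a point): jig frame (35.5, 100, 31) mm: middle of the slot of the slotted rail (strut channel, mouth up), at the top of its lips. Rail x 15 to 56, y -5 to 205; slot 22 wide along its whole length; lips 7 thick, hollow below them 36 wide, down to z 10. Keepers may go anywhere along it where their toes lie over the box section.
- stop: stop arm: loose steel flat bar 125 x 28 x 12 mm (about 0.3 kg) with an upright 15 mm hole for the pin. Origin at the hole's centre, underside; x points to the long end (80 mm from the hole, darkened); the short end is 45 mm from the hole. It starts on the pin, resting on the riser, long end away from the bridge (jig -y) between the dowels, which let it swing only a few degrees.
- stop_nose (a point): middle of the end face of the stop arm's long end, 6 mm above its underside.
- tube: loose length of steel box section, 25 x 280 x 25 mm (about 0.4 kg), dark square ends, both alike. Origin at its middle, underside; y along its length. Starts lying on the bench on the robot's side of the jig.
- rack: timber rack, 75 x 210 x 24 mm, fixed on the bench on the robot's side of the jig, beside the box section. Origin under its centre; four pockets 38 (x) by 20 (y) mm at y -75, -25, 25, 75 mm, holding the keepers upright with their flanges on its top.
- keeper0: twist-in keeper, dark steel, 0.16 kg, upright in the rack, toe towards the robot. Origin on its stem's axis, underside of its 32 mm flange. Below: T-head 32 (x) by 14 (y) by 7 mm, 9 to 16 mm under the origin. Above: bar 14 wide, z 19 to 33 mm, toe reaching 40 mm to +x, heel 20 mm to -x. Flange 4 mm thick; stem 12 mm dia. Two to four keepers are there; absent ones read None from the start.
- keeper1: twist-in keeper, the same as keeper0; may be absent.
- keeper2: twist-in keeper, the same as keeper0; may be absent.
- keeper3: twist-in keeper, the same as keeper0; may be absent.
- toe0 (a point): underside of the toe's end of keeper0: 40 mm along its x, 19 mm above its origin.
- toe1 (a point): underside of the toe's end of keeper1: 40 mm along its x, 19 mm above its origin.
- toe2 (a point): underside of the toe's end of keeper2: 40 mm along its x, 19 mm above its origin.
- toe3 (a point): underside of the toe's end of keeper3: 40 mm along its x, 19 mm above its origin.
- spray: spray can, 66 mm dia., 190 mm high, standing to the left; leave alone. Origin under its centre.
- tape: roll of grey tape, 100 mm dia., 48 mm high, lying to the right; leave alone. Origin under its centre.
- hammer: hammer lying to the left; leave alone.
Mind the look-alikes: they are no part of the job. What is shaped like the keeper2 but blue or turquoise is not meant.

How it is judged:
On the way, in this order (a step that is already met when the one before it is completed fails the run):
1. the stop arm is lifted clear off its pin (z of stop in the frame of jig above 0.043 m), for 0.1 s.
2. the stop arm is back down on the pin the other way round, long end towards the bridge, and let go (horizontal distance between stop and jig_pin below 0.004 m and angle between the x axis of stop and the y axis of jig, either way round below 0.15 rad and angle between stop's own z axis and vertical below 0.06 rad and z of stop in the frame of jig between 0.019 and 0.026 m and y of stop_nose in the frame of jig above -0.1 m and contact force between the fingers and stop below 0.3 N), for 0.2 s.
3. the box section lies in the bed under the bridge, butted against the stop arm (y of tube in the frame of jig between 0.054 and 0.0645 m and x of tube in the frame of jig between -0.006 and 0.006 m and z of tube in the frame of jig between 0.019 and 0.026 m and angle between the y axis of tube and the y axis of jig, either way round below 0.05 rad and horizontal distance between stop and jig_pin below 0.004 m and angle between the x axis of stop and the y axis of jig, either way round below 0.15 rad and angle between stop's own z axis and vertical below 0.06 rad and z of stop in the frame of jig between 0.019 and 0.026 m and y of stop_nose in the frame of jig above -0.1 m), for 0.2 s.
At the end, for the whole second after the job is handed in: Stop arm down on its pin (within 4 mm, level, within 0.15 rad of the bed's line), long end to the bridge; box section flat in the bed, within 5 mm of the stop; each keeper present with its flange on the rail (4 mm), its bar within 0.35 rad of square, toe over the box section; all at rest (all of step 3 and x of keeper0 in the frame of jig between 0.0285 and 0.0425 m and y of keeper0 in the frame of jig between -0.005 and 0.2 m and z of keeper0 in the frame of jig between 0.027 and 0.035 m and angle between the x axis of each of keeper0, keeper1, keeper2, keeper3 and the x axis of jig, either way round below 0.35 rad and x of each of toe0, toe1, toe2, toe3 in the frame of jig below 0.006 m and angle between each of keeper0, keeper1, keeper2, keeper3's own z axis and vertical below 0.12 rad and linear speed of each of keeper0, keeper1, keeper2, keeper3, tube, stop below 0.02 m/s and x of keeper1 in the frame of jig between 0.0285 and 0.0425 m and y of keeper1 in the frame of jig between -0.005 and 0.2 m and z of keeper1 in the frame of jig between 0.027 and 0.035 m and x of keeper2 in the frame of jig between 0.0285 and 0.0425 m and y of keeper2 in the frame of jig between -0.005 and 0.2 m and z of keeper2 in the frame of jig between 0.027 and 0.035 m and x of keeper3 in the frame of jig between 0.0285 and 0.0425 m and y of keeper3 in the frame of jig between -0.005 and 0.2 m and z of keeper3 in the frame of jig between 0.027 and 0.035 m); the robot touches nothing.
It fails at once if a bystander (spray can, tape, hammer) is moved more than 30 mm (distance of any of spray, tape, hammer from where it was at the start of the episode above 0.03 m).
Of keeper0, keeper1, keeper2, keeper3 only 2 to 4 are there at a start; the rules pass over those that are not, and their reading is None.
At some moment in a run one of tube may be knocked a few centimetres aside while the robot is not near it.
It also fails if it takes over 210 s, if anything falls off the work surface, if the arm or the gripper's body presses on something with over 40 N, if the wrist force passes 120 N, or if a joint passes its speed limit or range.

### The arm

A 6-joint arm with a two-finger parallel gripper is mounted at the origin on the work surface. World frame = base frame: x ahead of the robot, y to its left, z up, the work surface at z = 0. Lengths are in m, angles in rad, forces in N, time in s.
With the tool pointing down it reaches from about 0.225 to 0.725 m from the base axis. Payload 3.1 kg.
Tool frame: the origin (TCP) lies at the very end of the fingers, on their centre line; the grasp point (between the pads) lies 19 mm behind it (pinch_z is the distance from the TCP to the grasp point, in m); z points along the fingers, y is the direction in which the jaws open and shut (so a half turn about z gives the same grasp; the last joint's range is limited). The gripper opens to 85 mm and grips with 20 to 120 N. Pads are 22 mm wide; open, the fingers measure 114 mm over their backs; the gripper's body (76 mm by 85 mm) begins 54 mm behind the grasp point. The pads swing forward as they close: fully open they stand 13 mm farther back than shut.
Start: joints at [0.992, 0.048, 0.099, 1.622, 0, 1.443], TCP at [0.229, 0.473, 0.2] pointing down, gripper open.
Joint ranges: [-2.91, 2.91], [-0.99, 1.94], [-1.21, 1.42], [-2.12, 2.29], [-1.49, 1.47], [-3.14, 3.14]. Speed limits (rad/s): [2.79, 2.79, 3.14, 3.14, 3.14, 3.14].

### API

Orientations are given as a unit quaternion [x, y, z, w].
In Python, from bench import * gives the robot as it stands. The module is installed in compiled form; this text tells all that it offers.
- The arm moves only by the tool jog_arm, never from a script. Its argument "commands" is a list of rows, each a list of 3 entries, a list of its own where there are three numbers: the shift along the tool's x, y, z in units of 30 mm (1.0 is 30 mm), then the turn, a rotation vector about the tool's x, y, z in degrees, then the finger opening in mm, from 0 to 85.4. A call has 1 to 12 rows; each row shifts and turns the commanded pose from where the row before left it, along the tool's axes as they then stand; what a row does not reach is not made up. A row lasts 1/10 s, in which the tool goes at most 50 mm and 8.59 degrees, less where a joint would pass 70% of its speed; a pose out of reach is approached as far as the arm can. A call is refused whole if a number of a shift passes 1 or a number of a turn 8.59, either way. A call with a gripper value outside its range is refused whole. The fingers move at their own pace and stop on an object; "force" is the grip in N (left out, the last holds). Time passes only in rows, so rows that do not move let the fingers close. It gives the time, the measured TCP pose, the force and the opening at its end, in the units of the state.
- observe(): the state, without advancing time (a new reading comes with each control period).
- camera(name): name is "scene" or "side" or "wrist"; returns the picture (384x512x3 uint8, red, green, blue); there is no depth.
- camera_model(name): a dict with "K" (3x3 intrinsics, pixels), "dist" ([k1, k2, p1, p2, k3] as OpenCV has them; the pictures are not rectified), "R" (3x3) and "t" (3): a world point X has camera coordinates R X + t. Camera axes: x right, y down, z forward; pixel columns grow to the right and rows downward; lengths in m; the calibration is good to about 2 mm. A picture is of the moment at which its call begins: read the wrist's pose just before it. camera_model takes no time and is no camera call; for the wrist camera it gives the pose at the moment of the call.
- close_job(): hands the job in, once; it reports no verdict.
The state is a dict: "t": time; "joint_pos": joint angles; "joint_vel": joint speeds; "joint_efforts": joint torques, N m; "position": TCP position; "eef_rot": TCP orientation; "ft_force": force on the tool from outside, world axes, zero at the start; "wrist_torque": the same for the moment, N m; "width": finger opening in m.
Only numpy, scipy, OpenCV 4.12 (cv2) and the standard library are available. Lean on these libraries where they do the work, as an engineer would, in place of code of your own. Each camera call takes 0.05 s, during which the arm holds its last target. There are 200 camera calls.

## Working session

There is one attempt and no reset: what is moved stays moved. The work goes in short steps, Python scripts to look and compute and a tool call to move; the robot and the scene stay as the last step left them, time stands still between calls to the robot, and variables do not carry over. Pictures are saved under pics/ and viewed, about 12 in all and at most 16, crops included, and the job is handed in when it is done.

Besides the shell and the picture viewer there is one more tool, called after "Emit:" as name(argument=value, ...), one argument or row to a line, values as JSON. jog_arm: Moves the arm, as the interface text tells. Its arguments: {"type":"object","properties":{"commands":{"type":"array"},"force":{"type":"number"}},"required":["commands"]}

```bash
mkdir -p pics; cat > h.py <<'E'
from bench import *
import numpy as np, cv2
from scipy.spatial.transform import Rotation as Rn
def save(img,fn,s=1.0):
    im=cv2.cvtColor(np.asarray(img),cv2.COLOR_RGB2BGR)
    if s!=1: im=cv2.resize(im,None,fx=s,fy=s,interpolation=cv2.INTER_CUBIC)
    cv2.imwrite('pics/'+fn,im)
def cast(m,uv,z):
    p=cv2.undistortPoints(np.array(uv,float).reshape(-1,1,2),np.array(m['K'],float),np.array(m['dist'],float)).reshape(-1,2)
    R=np.array(m['R']);t=np.array(m['t']);c=-R.T@t
    d=np.c_[p,np.ones(len(p))]@R
    return c+d*((z-c[2])/d[:,2])[:,None]
def ray(m,uv):
    p=cv2.undistortPoints(np.array([[uv]],float),np.array(m['K'],float),np.array(m['dist'],float))[0,0]
    R=np.array(m['R']);t=np.array(m['t']);return -R.T@t,R.T@np.r_[p,1]
def tri(*mu):
    A=np.zeros((3,3));b=np.zeros(3)
    for m,uv in mu:
        c,d=ray(m,uv);d=d/np.linalg.norm(d);P=np.eye(3)-np.outer(d,d);A+=P;b+=P@c
    return np.linalg.solve(A,b)
def proj(m,X):
    R=np.array(m['R']);return cv2.projectPoints(np.array(X,float).reshape(-1,1,3),cv2.Rodrigues(R)[0],np.array(m['t'],float),np.array(m['K'],float),np.array(m['dist'],float))[0].reshape(-1,2)
E
python3 - <<'E'
from h import *
o=observe();print(o)
a=camera('scene');b=camera('side')
np.save('scene.npy',a);np.save('side.npy',b)
save(a,'s1.png',1.5);save(b,'s2.png',1.5)
for n in('scene','side','wrist'):
    m=camera_model(n);R=np.array(m['R']);print(n,(-R.T@m['t']).round(3),R.round(3).tolist(),np.array(m['K']).round(1).tolist())
E
```

```text
{'t': 0.0, 'joint_pos': array([9.92191026e-01, 4.87244301e-02, 9.75475901e-02, 1.62198662e+00,
       2.53349384e-05, 1.44301485e+00]), 'joint_vel': array([ 0.00011623, -0.00062602, -0.00095093,  0.00018356,  0.00103107,
        0.00024095]), 'joint_efforts': array([-2.92114837e-04, -3.38786852e+01,  3.20012784e+01,  2.03885604e-02,
       -2.40484878e-04,  7.12398673e-07]), 'position': array([0.22835694, 0.47196122, 0.19840575]), 'eef_rot': array([ 2.23507731e-01,  9.74701438e-01, -1.10612886e-03, -4.21277027e-04]), 'ft_force': array([ 0.06150193, -0.59782718,  0.45547347]), 'wrist_torque': array([ 0.00687369, -0.02840631,  0.07366344]), 'width': 0.085259637444557}
scene [ 1.17  -0.346  1.107] [[0.466, 0.885, -0.001], [0.717, -0.378, -0.585], [-0.518, 0.272, -0.811]] [[373.0, 0.0, 259.1], [0.0, 373.0, 193.9], [0.0, 0.0, 1.0]]
side [ 0.031 -0.919  1.095] [[0.89, -0.456, -0.016], [-0.329, -0.618, -0.714], [0.316, 0.641, -0.7]] [[418.8, 0.0, 255.6], [0.0, 418.8, 184.8], [0.0, 0.0, 1.0]]
wrist [0.166 0.503 0.373] [[0.435, 0.9, -0.002], [0.865, -0.417, 0.28], [0.252, -0.124, -0.96]] [[273.1, 0.0, 257.3], [0.0, 273.1, 187.0], [0.0, 0.0, 1.0]]
```

View pics/s1.png

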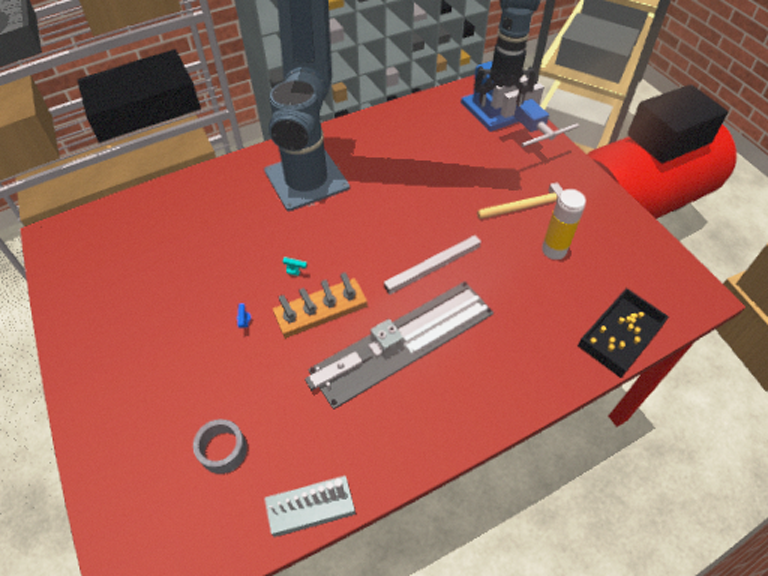

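View pics/s2.png

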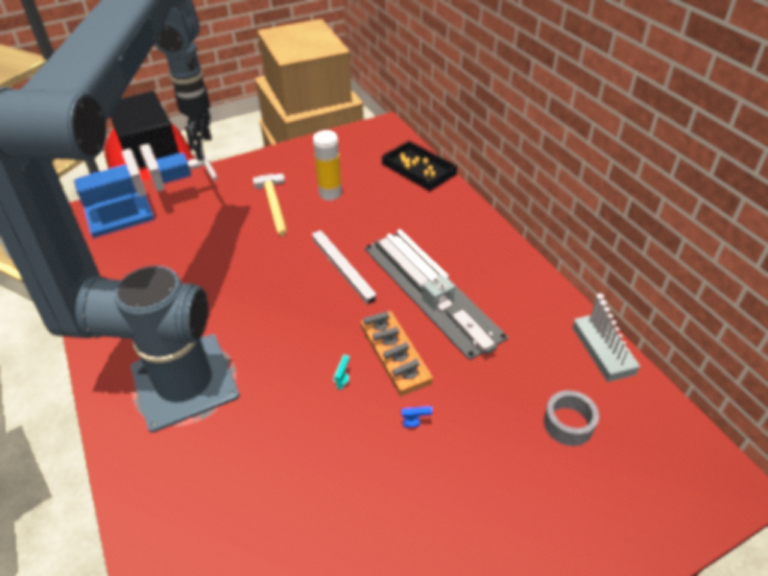

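The scene picture shows the jig from about (320,390) to (480,300) (stop arm end lower left), the tube at (388,287)–(478,240) and the rack at (320,305). Four dark keepers stand in the rack at (288,305), (308,297), (328,292) and (348,285). The turquoise (293,265) and blue (243,315) look-alikes lie loose outside the rack.

```bash
python3 - <<'E'
from h import *
m=camera_model('scene');s=camera_model('side')
c=lambda pts,z:print(cast(m,np.array(pts)/1.5,z).round(3).tolist())
c([(308,380),(335,405),(491,312),(463,285)],.01)
c([(388,289),(478,240)],.025)
c([(275,315),(284,334),(367,302),(357,280)],.024)
cs=lambda pts,z:print('side',cast(s,np.array(pts)/1.5,z).round(3).tolist())
cs([(367,247),(387,235),(506,339),(472,356)],.01)
cs([(316,233),(371,299)],.025)
cs([(361,318),(383,312),(431,380),(402,392)],.024)
c([(570,250),(220,445)],0)
# tool offsets
o=observe();T=Rn.from_quat(o['eef_rot']).as_matrix();w=camera_model('wrist');R=np.array(w['R'])
print((T.T@(-R.T@w['t']-o['position'])).round(4),(R@T).round(3).tolist(),T.round(3).tolist())
E
```

```text
[[0.599, -0.245, 0.01], [0.68, -0.217, 0.01], [0.636, 0.207, 0.01], [0.538, 0.191, 0.01]]
[[0.473, 0.018, 0.025], [0.443, 0.294, 0.025]]
[[0.416, -0.249, 0.024], [0.474, -0.249, 0.024], [0.483, -0.043, 0.024], [0.414, -0.035, 0.024]]
side [[0.534, 0.194, 0.01], [0.602, 0.212, 0.01], [0.673, -0.23, 0.01], [0.579, -0.236, 0.01]]
side [[0.433, 0.292, 0.025], [0.455, 0.009, 0.025]]
side [[0.408, -0.033, 0.024], [0.461, -0.04, 0.024], [0.462, -0.258, 0.024], [0.394, -0.256, 0.024]]
[[0.567, 0.506, 0.0], [0.648, -0.467, 0.0]]
[ 6.950e-02 -1.000e-04 -1.744e-01] [[0.001, 1.0, 0.0], [-0.96, 0.001, -0.281], [-0.281, 0.0, 0.96]] [[-0.9, 0.436, -0.001], [0.436, 0.9, -0.002], [0.0, -0.002, -1.0]]
```

Emit:
jog_arm(
  commands=[
    [[0,0,0],[0,0,-8.5],85],
    [[0,0,0],[0,0,-8.5],85],
    [[0,0,0],[0,0,-8.5],85],
    [[-0.5,-0.9,-0.1],[0,0,0],85],
    [[-0.5,-0.9,-0.1],[0,0,0],85],
    [[-0.5,-0.9,-0.1],[0,0,0],85],
    [[-0.5,-0.9,-0.1],[0,0,0],85],
    [[-0.5,-0.9,-0.1],[0,0,0],85],
    [[-0.5,-0.9,-0.1],[0,0,0],85],
    [[-0.5,-0.9,-0.1],[0,0,0],85],
    [[-0.5,-0.9,-0.1],[0,0,0],85],
    [[-0.5,-0.9,-0.1],[0,0,0],85],
  ],
)

```text
t: 1.3
position: [0.3625, 0.2275, 0.2262]
eef_rot: [0.003, 1.0, -0.0, -0.0]
ft_force: [0.7, 0.3, -0.5]
width: 0.0852
```

Emit:
jog_arm(
  commands=[
    [[-0.5,-0.9,-0.1],[0,0,0],85],
    [[-0.5,-0.9,-0.1],[0,0,0],85],
    [[-0.5,-0.9,-0.1],[0,0,0],85],
    [[-0.5,-0.9,-0.1],[0,0,0],85],
    [[-0.5,-0.9,-0.1],[0,0,0],85],
    [[-0.5,-0.9,-0.1],[0,0,0],85],
    [[-0.5,-0.9,-0.1],[0,0,0],85],
    [[-0.5,-0.9,-0.1],[0,0,0],85],
    [[0,0,0],[0,0,0],85],
    [[0,0,0],[0,0,0],85],
  ],
)

```text
t: 2.3
position: [0.4808, 0.0118, 0.2499]
eef_rot: [0.004, 1.0, 0.0, -0.001]
ft_force: [0.4, -0.2, -0.2]
width: 0.0852
```

```bash
cat >> h.py <<'E'
import json
def look(fn,s=1.5):
    m=camera_model('wrist');a=camera('wrist')
    np.save(fn+'.npy',a);json.dump({k:np.array(v).tolist() for k,v in m.items()},open(fn+'.json','w'))
    save(a,fn+'.png',s);return m,a
def load(fn):return json.load(open(fn+'.json')),np.load(fn+'.npy')
def go(x,y,z,ang=None):
    "print tool-axis shift in units (30mm) and turn about tool z (deg), to reach world x,y,z with tool x at ang (deg)"
    o=observe();T=Rn.from_quat(o['eef_rot']).as_matrix();d=np.array([x,y,z])-o['position']
    a=np.degrees(np.arctan2(T[1,0],T[0,0]))
    print('t',round(o['t'],1),'pos',o['position'].round(4),'ang',a.round(2),'j6',round(np.degrees(o['joint_pos'][5])),'w',round(o['width'],4),'F',o['ft_force'].round(1),'tilt',np.degrees(T[:2,2]).round(2))
    print('  shift now-axes',(T.T@d/.03).round(3),end=' ')
    if ang is not None:
        da=(ang-a+180)%360-180
        T2=Rn.from_euler('z',da,degrees=True).as_matrix()@T
        print('turn z',(-da).round(2),'shift after-turn',(T2.T@d/.03).round(3),end='')
    print()
E
python3 - <<'E'
from h import *
o=observe();print(o['t'],o['position'],o['eef_rot'])
look('w1')
E
```

```text
2.3 [0.48077103 0.01183196 0.24991135] [ 3.64004086e-03  9.99992901e-01  3.71699071e-04 -9.00260250e-04]
```

View pics/w1.png

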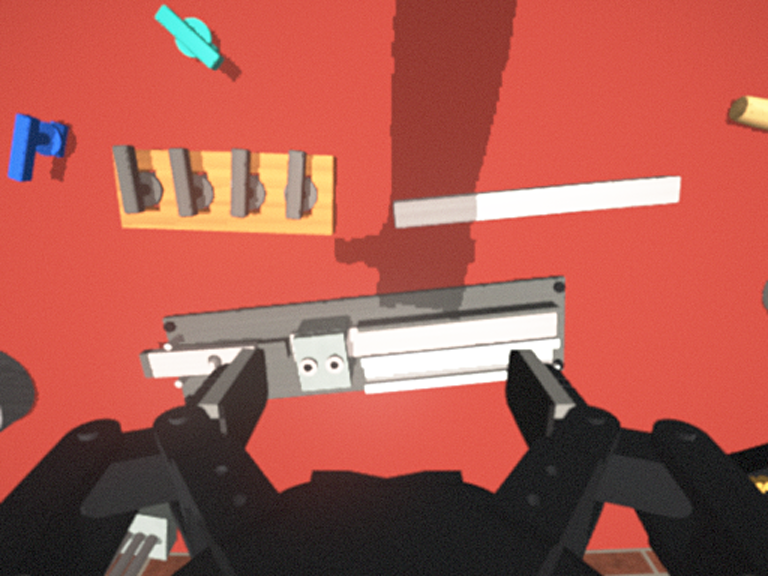

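The wrist view shows the four dark keepers in the rack, with stems at (150,190), (205,192), (257,192) and (310,193). The tube runs (395,213)–(680,190), the jig's robot-side corners are at (164,318) and (565,277), and the stop arm is at (145–250,360) with the pin at about (215,360). The turquoise (190,38) and blue (40,145) pieces lie loose, and by colour and place they are not keepers.

```bash
python3 - <<'E'
from h import *
m,a=load('w1')
P=cast(m,np.array([(164,318),(565,277)])/1.5,.01);print(P.round(4),np.linalg.norm(P[0]-P[1]))
d=P[1]-P[0];yaw=np.arctan2(-d[0],d[1]);print('jig yaw deg',np.degrees(yaw))
c,s=np.cos(yaw),np.sin(yaw);Rz=np.array([[c,-s],[s,c]])
o=P.mean(0)[:2]-Rz@[-.046,0];print('jig o',o)
for q in [(0,-160),(0,-142),(0,100),(0,-205)]:print(q,(o+Rz@np.array(q)/1000).round(4))
print('pin tip',cast(m,[(215/1.5,357/1.5)],.042))
print('tube',cast(m,np.array([(394,201),(397,229),(681,203),(679,176)])/1.5,.025).round(4))
print('rack',cast(m,np.array([(113,149),(122,227),(333,235),(334,156)])/1.5,.024).round(4))
J=np.array([(0,-160,42),(0,-40,62),(15,205,31),(66,220,10)])/1000
W=np.c_[J[:,:2]@Rz.T+o,J[:,2]];print(proj(m,W)*1.5)
go(*(o+Rz@[0,-.145]),.12,np.degrees(yaw)+90)
E
```

```text
[[ 0.5727 -0.2326  0.01  ]
 [ 0.529   0.2005  0.01  ]] 0.4352614544548524
jig yaw deg 5.757327938320623
jig o [ 0.59664324 -0.0114507 ]
(0, -160) [ 0.6127 -0.1706]
(0, -142) [ 0.6109 -0.1527]
(0, 100) [0.5866 0.088 ]
(0, -205) [ 0.6172 -0.2154]
pin tip [[ 0.60366942 -0.16691636  0.042     ]]
tube [[0.4476 0.0191 0.025 ]
 [0.4748 0.022  0.025 ]
 [0.4498 0.3017 0.025 ]
 [0.424  0.2949 0.025 ]]
rack [[ 0.3957 -0.2476  0.024 ]
 [ 0.4702 -0.252   0.024 ]
 [ 0.4804 -0.0411  0.024 ]
 [ 0.4055 -0.0372  0.024 ]]
[[212.58941973 364.83571026]
 [323.22348282 363.27740562]
 [560.40536705 339.10858384]
 [565.23392813 371.01800449]]
t 2.4 pos [0.4806 0.0124 0.2501] ang 179.66 j6 -6 w 0.0852 F [-0.1  0.1 -0.2] tilt [-0.08  0.04]
  shift now-axes [-4.394 -5.582  4.327] turn z 83.9 shift after-turn [-6.02   3.767  4.331]
```

Emit:
jog_arm(
  commands=[
    [[-0.55,-0.82,0.5],[0,0,0],50],
    [[-0.55,-0.82,0.5],[0,0,0],50],
    [[-0.55,-0.82,0.5],[0,0,0],50],
    [[-0.55,-0.82,0.5],[0,0,0],50],
    [[-0.55,-0.82,0.5],[0,0,0],50],
    [[-0.55,-0.82,0.5],[0,0,0],50],
    [[-0.55,-0.82,0.5],[0,0,0],50],
    [[-0.55,-0.82,0.5],[0,0,0],50],
  ],
)

```text
t: 3.15
position: [0.6124, -0.1845, 0.13]
eef_rot: [0.002, 1.0, 0.0, -0.0]
ft_force: [0.3, 0.2, -0.2]
width: 0.0504
```

Emit:
jog_arm(
  commands=[
    [[0,0,0],[0,0,8.4],50],
    [[0,0,0],[0,0,8.4],50],
    [[0,0,0],[0,0,8.4],50],
    [[0,0,0],[0,0,8.4],50],
    [[0,0,0],[0,0,8.4],50],
    [[0,0,0],[0,0,8.4],50],
    [[0,0,0],[0,0,8.4],50],
    [[0,0,0],[0,0,8.4],50],
    [[0,0,0],[0,0,8.4],50],
    [[0,0,0],[0,0,8.4],50],
    [[0,0,0],[0,0,0],50],
  ],
)

```text
t: 4.25
position: [0.6118, -0.1837, 0.1306]
eef_rot: [0.67, 0.742, 0.0, -0.0]
ft_force: [-0.2, -0.9, -0.2]
width: 0.0505
```

```bash
python3 - <<'E'
from h import *
go(.6141,-.1846,.13,95.76)
look('w2')
E
```

```text
t 4.2 pos [ 0.6118 -0.1837  0.1306] ang 95.8 j6 61 w 0.0505 F [-0.2 -0.9 -0.2] tilt [-0.03  0.03]
  shift now-axes [-0.037  0.072  0.02 ] turn z 0.04 shift after-turn [-0.037  0.072  0.02 ]
```

View pics/w2.png

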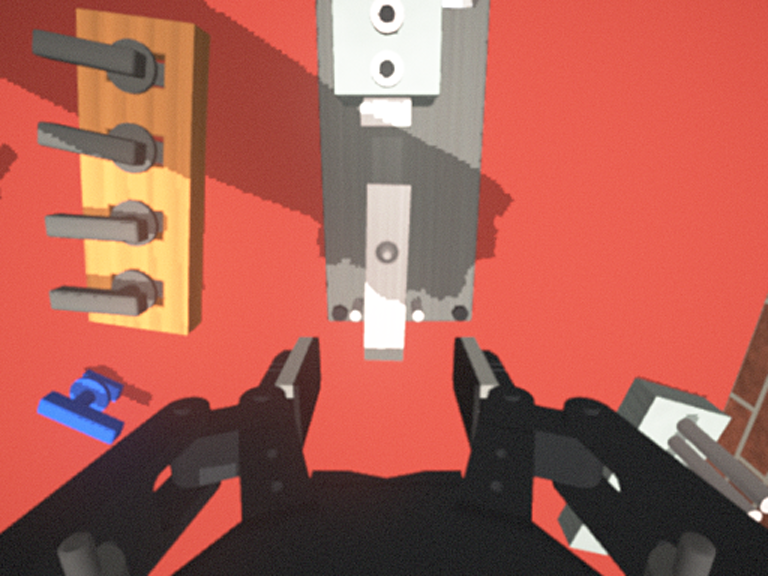

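The wrist view looks down on the stop arm: pin at (387,250), short end at row 185, long end at row 348, centre column ≈386. The bushes are at (387,14) and (387,69), so the tool is square and centred.

```bash
python3 - <<'E'
from h import *
m1,_=load('w1');m2,_=load('w2')
print('pin tri',tri((m1,(215/1.5,357/1.5)),(m2,(387/1.5,250/1.5))))
print('bush tri',tri((m1,(308/1.5,366/1.5)),(m2,(387/1.5,69/1.5))),tri((m1,(334/1.5,364/1.5)),(m2,(387/1.5,14/1.5))))
print('pin cast',cast(m2,[(387/1.5,247/1.5)],.042))
P=cast(m2,np.array([(367,185),(410,185),(364,348),(404,348)])/1.5,.034);print(P)
print('bush',cast(m2,np.array([(387,69),(387,14)])/1.5,.068))
print('plate end',cast(m2,np.array([(329,321),(472,321)])/1.5,.01))
E
```

```text
pin tri [ 0.61241887 -0.17372583  0.02534998]
bush tri [ 0.601905   -0.06587067  0.06497315] [ 0.5991574  -0.04005051  0.06645673]
pin cast [[ 0.61228436 -0.16730495  0.042     ]]
[[ 0.59542025 -0.12963783  0.034     ]
 [ 0.6230784  -0.12680633  0.034     ]
 [ 0.6035014  -0.24472691  0.034     ]
 [ 0.63234725 -0.24176269  0.034     ]]
bush [[ 0.60188686 -0.06657606  0.068     ]
 [ 0.59920861 -0.04052036  0.068     ]]
plate end [[ 0.57432975 -0.23632554  0.01      ]
 [ 0.68441718 -0.22506218  0.01      ]]
```

Emit:
jog_arm(
  commands=[
    [[-0.08,0.05,0.6],[0,0,0],50],
    [[0,0,0.8],[0,0,0],50],
    [[0,0,0.8],[0,0,0],50],
    [[0,0,0.8],[0,0,0],50],
    [[0,0,0.5],[0,0,0],50],
    [[0,0,0.35],[0,0,0],50],
    [[0,0,0],[0,0,0],50],
  ],
)

```text
t: 5.0
position: [0.6125, -0.1869, 0.0134]
eef_rot: [0.671, 0.742, -0.001, -0.002]
ft_force: [0.6, 0.4, 0.0]
width: 0.0498
```

Emit:
jog_arm(
  commands=[
    [[0,0,0],[0,0,0],20],
    [[0,0,0],[0,0,0],20],
    [[0,0,0],[0,0,0],20],
    [[0,0,0],[0,0,0],20],
    [[0,0,0],[0,0,0],20],
  ],
  force=60,
)

```text
t: 5.5
position: [0.6141, -0.1879, 0.0157]
eef_rot: [0.671, 0.741, 0.0, 0.0]
ft_force: [-0.3, 0.2, -0.9]
width: 0.0201
```

```bash
python3 - <<'E'
from h import *
look('w3')
E
```

```text
(no output)
```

View pics/w3.png

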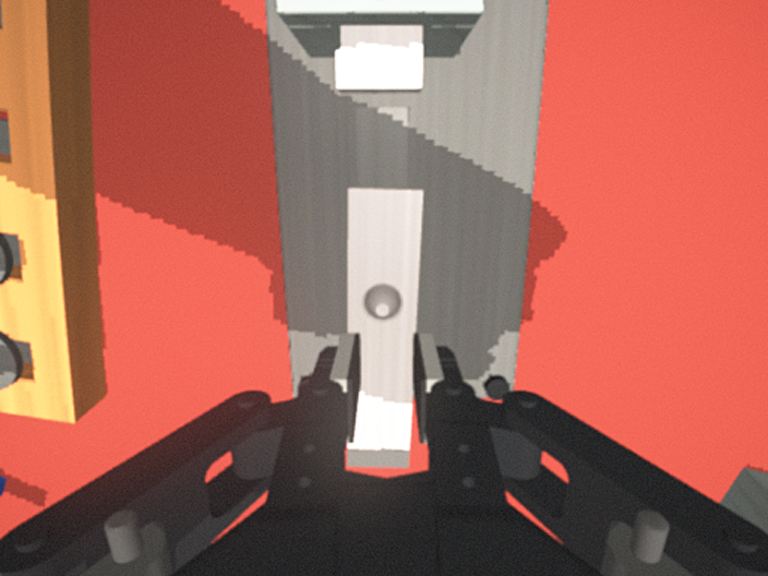

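```bash
python3 - <<'E'
from h import *
o=observe();m=camera_model('wrist')
T=Rn.from_quat(o['eef_rot']).as_matrix()
print(o['position'],o['width'],o['ft_force'],o['wrist_torque'])
for w in (.0852,.0505,.0201):
  for z in (0,-.013,-.019,-.03,-.04):
    q=[o['position']+T@np.array([x,w/2,z]) for x in(.011,-.011)]
    print(w,z,(proj(m,q)*1.5).round(0).tolist())
E
```

```text
[ 0.61391752 -0.18783183  0.01550197] 0.020199685377654184 [ 0.80673557  0.11577719 -0.41114344] [-0.01851072 -0.00034482 -0.03760728]
0.0852 0 [[477.0, 298.0], [474.0, 343.0]]
0.0852 -0.013 [[484.0, 308.0], [480.0, 356.0]]
0.0852 -0.019 [[487.0, 313.0], [483.0, 362.0]]
0.0852 -0.03 [[494.0, 324.0], [490.0, 375.0]]
0.0852 -0.04 [[501.0, 334.0], [496.0, 389.0]]
0.0505 0 [[439.0, 298.0], [437.0, 343.0]]
0.0505 -0.013 [[443.0, 308.0], [440.0, 356.0]]
0.0505 -0.019 [[444.0, 313.0], [442.0, 362.0]]
0.0505 -0.03 [[448.0, 324.0], [446.0, 376.0]]
0.0505 -0.04 [[453.0, 335.0], [450.0, 389.0]]
0.0201 0 [[405.0, 298.0], [404.0, 343.0]]
0.0201 -0.013 [[406.0, 308.0], [406.0, 356.0]]
0.0201 -0.019 [[407.0, 313.0], [406.0, 362.0]]
0.0201 -0.03 [[408.0, 324.0], [407.0, 376.0]]
0.0201 -0.04 [[410.0, 335.0], [409.0, 389.0]]
```

Closing went to 20 mm without meeting the 28 mm bar. In the picture the real fingertips sit about 40 mm behind the reported TCP, above the bar. I'll open, go lower in steps while watching the force, and grip again.

Emit:
jog_arm(
  commands=[
    [[0,0,0],[0,0,0],50],
    [[0,0,0],[0,0,0],50],
    [[0,0,0],[0,0,0],50],
    [[0,0,0],[0,0,0],50],
    [[0,0,0.2],[0,0,0],50],
    [[0,0,0.2],[0,0,0],50],
    [[0,0,0.2],[0,0,0],50],
    [[0,0,0],[0,0,0],50],
  ],
)

```text
t: 6.35
position: [0.6123, -0.1871, -0.0049]
eef_rot: [0.671, 0.741, -0.001, -0.002]
ft_force: [0.2, -0.5, -0.8]
width: 0.0499
```

Emit:
jog_arm(
  commands=[
    [[0,0,0.1],[0,0,0],50],
    [[0,0,0.1],[0,0,0],50],
    [[0,0,0],[0,0,0],50],
  ],
)

```text
t: 6.65
position: [0.6134, -0.1876, -0.0094]
eef_rot: [0.671, 0.741, -0.0, -0.0]
ft_force: [0.3, 0.4, -0.3]
width: 0.05
```

Emit:
jog_arm(
  commands=[
    [[0,0,0.1],[0,0,0],50],
    [[0,0,0.1],[0,0,0],50],
    [[0,0,0.1],[0,0,0],50],
    [[0,0,0],[0,0,0],50],
    [[0,0,0],[0,0,0],50],
  ],
)

```text
t: 7.15
position: [0.6136, -0.1877, -0.0181]
eef_rot: [0.671, 0.741, -0.0, -0.0]
ft_force: [0.0, -0.7, 0.5]
width: 0.0497
```

Emit:
jog_arm(
  commands=[
    [[0,0,0],[0,0,0],24],
    [[0,0,0],[0,0,0],24],
    [[0,0,0],[0,0,0],24],
    [[0,0,0],[0,0,0],24],
    [[0,0,0],[0,0,0],24],
  ],
)

```text
t: 7.65
position: [0.6139, -0.1879, -0.0174]
eef_rot: [0.671, 0.741, 0.0, 0.0]
ft_force: [-0.8, -0.0, 2.3]
width: 0.0265
```

```bash
python3 - <<'E'
from h import *
go(.6141,-.1846,-.03,95.76)
look('w4')
E
```

```text
t 7.7 pos [ 0.6139 -0.1879 -0.0174] ang 95.67 j6 61 w 0.0265 F [-0.8 -0.   2.3] tilt [ 0.03 -0.02]
  shift now-axes [0.108 0.017 0.42 ] turn z -0.09 shift after-turn [0.108 0.017 0.42 ]
```

View pics/w4.png

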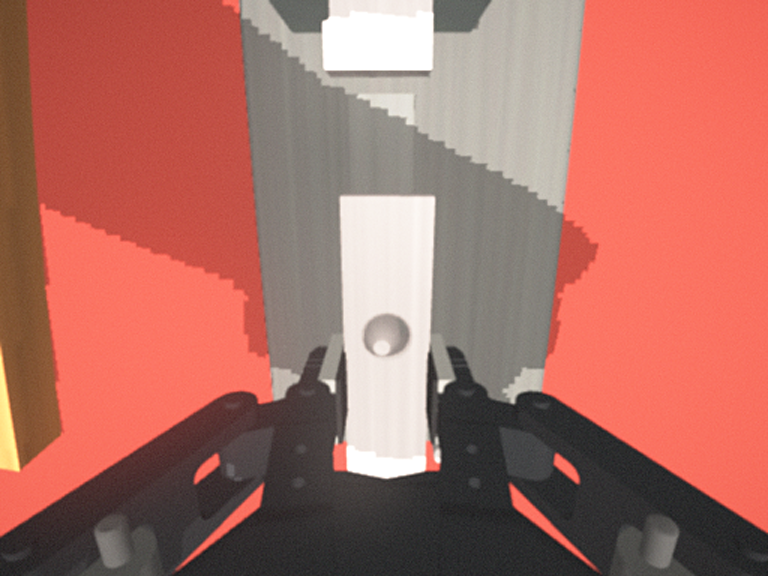

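Emit:
jog_arm(
  commands=[
    [[0,0,0],[0,0,0],45],
    [[0,0,0],[0,0,0],45],
    [[0,0,0],[0,0,0],45],
    [[0,0,0.1],[0,0,0],45],
    [[0,0,0.1],[0,0,0],45],
    [[0,0,0.08],[0,0,0],45],
    [[0,0,0],[0,0,0],45],
  ],
)

```text
t: 8.4
position: [0.6138, -0.1877, -0.0238]
eef_rot: [0.671, 0.741, 0.0, 0.0]
ft_force: [-2.9, 1.6, 9.8]
width: 0.0446
```

Emit:
jog_arm(
  commands=[
    [[0,0,0],[0,0,0],22],
    [[0,0,0],[0,0,0],22],
    [[0,0,0],[0,0,0],22],
    [[0,0,0],[0,0,0],22],
    [[0,0,0],[0,0,0],22],
  ],
)

```text
t: 8.9
position: [0.6145, -0.1892, -0.0217]
eef_rot: [0.671, 0.741, -0.0, 0.002]
ft_force: [-6.0, -0.2, 15.4]
width: 0.0268
```

Emit:
jog_arm(
  commands=[
    [[0,0,-0.1],[0,0,0],22],
    [[0,0,-0.2],[0,0,0],22],
    [[0,0,-0.3],[0,0,0],22],
    [[0,0,-0.5],[0,0,0],22],
    [[0,0,-0.6],[0,0,0],22],
    [[0,0,-0.6],[0,0,0],22],
    [[0,0,-0.6],[0,0,0],22],
    [[0,0,-0.6],[0,0,0],22],
    [[0,0,0],[0,0,0],22],
    [[0,0,0],[0,0,0],22],
  ],
)

```text
t: 9.9
position: [0.6142, -0.1874, 0.0794]
eef_rot: [0.671, 0.741, 0.001, 0.0]
ft_force: [-0.8, 0.1, -3.6]
width: 0.0266
```

```bash
python3 - <<'E'
from h import *
go(.6141,-.1846,.08,95.76)
look('w5')
E
```

```text
t 9.9 pos [ 0.6142 -0.1874  0.0794] ang 95.69 j6 61 w 0.0266 F [-0.8  0.1 -3.6] tilt [0.07 0.01]
  shift now-axes [ 0.093  0.007 -0.019] turn z -0.07 shift after-turn [ 0.093  0.007 -0.019]
```

View pics/w5.png

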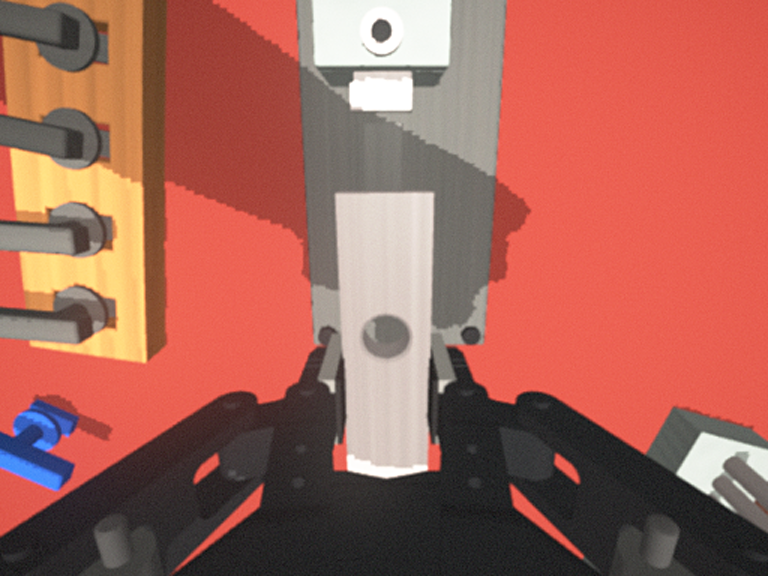

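The arm is held (3.6 N weight, hole at (386,335)). Turning it end for end now, then shifting towards the bridge so that pin and hole both show in one view.

Emit:
jog_arm(
  commands=[
    [[0,0,0],[0,0,-8.57],22],
    [[0,0,0],[0,0,-8.57],22],
    [[0,0,0],[0,0,-8.57],22],
    [[0,0,0],[0,0,-8.57],22],
    [[0,0,0],[0,0,-8.57],22],
    [[0,0,0],[0,0,-8.57],22],
    [[0,0,0],[0,0,-8.57],22],
    [[0,0,0],[0,0,-8.57],22],
    [[0,0,0],[0,0,-8.57],22],
    [[0,0,0],[0,0,-8.57],22],
    [[0,0,0],[0,0,-8.57],22],
  ],
)

```text
t: 11.05
position: [0.6124, -0.1869, 0.0765]
eef_rot: [-0.09, 0.996, 0.001, -0.002]
ft_force: [0.1, -0.1, -2.3]
width: 0.0271
```

Emit:
jog_arm(
  commands=[
    [[0,0,0],[0,0,-8.57],22],
    [[0,0,0],[0,0,-8.57],22],
    [[0,0,0],[0,0,-8.57],22],
    [[0,0,0],[0,0,-8.57],22],
    [[0,0,0],[0,0,-8.57],22],
    [[0,0,0],[0,0,-8.57],22],
    [[0,0,0],[0,0,-8.57],22],
    [[0,0,0],[0,0,-8.57],22],
    [[0,0,0],[0,0,-8.57],22],
    [[0,0,0],[0,0,-8.57],22],
  ],
)

```text
t: 12.05
position: [0.6124, -0.1869, 0.0765]
eef_rot: [0.743, -0.669, -0.002, 0.0]
ft_force: [-0.4, 0.3, -2.4]
width: 0.0266
```

Emit:
jog_arm(
  commands=[
    [[-0.75,0,0],[0,0,0],22],
    [[-0.75,0,0],[0,0,0],22],
    [[-0.75,0,0],[0,0,0],22],
    [[-0.75,0,0],[0,0,0],22],
    [[0,0,0],[0,0,0],22],
    [[0,0,0],[0,0,0],22],
    [[0,0,0],[0,0,0],22],
  ],
)

```text
t: 12.75
position: [0.6043, -0.0986, 0.0777]
eef_rot: [0.741, -0.672, -0.001, 0.0]
ft_force: [0.6, -0.1, -3.1]
width: 0.027
```

```bash
python3 - <<'E'
from h import *
go(.6141,-.158,.08,275.7)
look('w6')
E
```

```text
t 12.8 pos [ 0.6043 -0.0986  0.0777] ang -84.39 j6 -111 w 0.027 F [ 0.6 -0.1 -3.1] tilt [-0.08  0.  ]
  shift now-axes [ 2.002 -0.13  -0.076] turn z -0.09 shift after-turn [ 2.002 -0.127 -0.076]
```

View pics/w6.png

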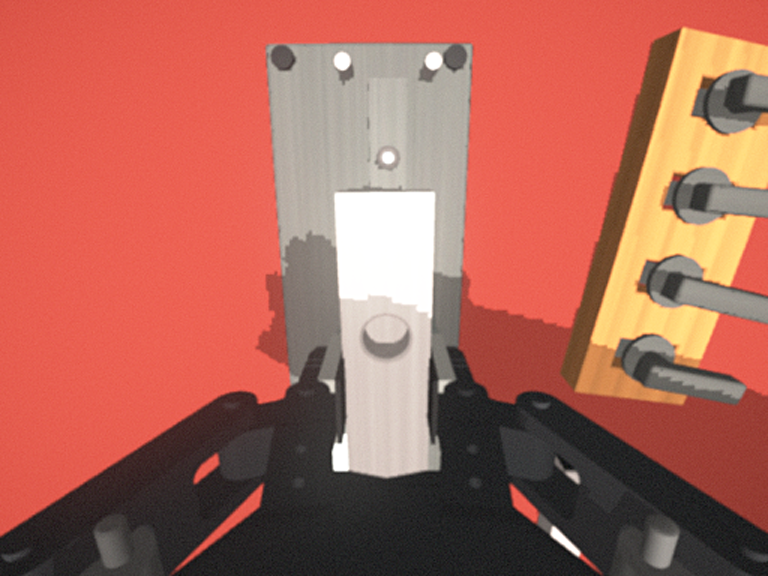

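The view shows the pin tip at (388,157), the dowel tops at (342,61) and (433,61), and the arm's hole rim at (386,336), all in line.

```bash
python3 - <<'E'
from h import *
m,a=load('w6');o=observe()
zt=.034+o['position'][2]+.0217
h=cast(m,[(386/1.5,335.5/1.5)],zt)[0]
e=cast(m,np.array([(334,191),(435,190)])/1.5,zt);print('edge w',np.linalg.norm(e[0]-e[1]),'edge-hole',np.linalg.norm(e.mean(0)-h))
p=cast(m,[(388/1.5,157/1.5)],.042)[0];d=cast(m,np.array([(342,61),(433,61)])/1.5,.036)
print('hole',h,'pin',p,'dow',d,np.linalg.norm(d[0]-d[1]),np.linalg.norm(d.mean(0)-p))
ax=p-d.mean(0);print('axis deg',np.degrees(np.arctan2(ax[1],ax[0])), 'dow',np.degrees(np.arctan2(*(d[1]-d[0])[1::-1])))
q=o['position'][:2]+(p-h)[:2];go(q[0],q[1],.03,275.8)
E
```

```text
edge w 0.02864905522055318 edge-hole 0.044588844863969815
hole [ 0.60784964 -0.1182615   0.13367696] pin [ 0.61204231 -0.17262209  0.042     ] dow [[ 0.63841658 -0.21486034  0.036     ]
 [ 0.59494784 -0.21918472  0.036     ]] 0.04368331770742671 0.04504361849037819
axis deg 95.96582672133503 dow -174.31875873718144
t 12.8 pos [ 0.6045 -0.0989  0.078 ] ang -84.41 j6 -111 w 0.0266 F [-0.3 -0.3 -3.1] tilt [-0.06 -0.  ]
  shift now-axes [1.817 0.036 1.599] turn z -0.21 shift after-turn [1.817 0.042 1.599]
```

Emit:
jog_arm(
  commands=[
    [[0.6,0.01,0],[0,0,0],22],
    [[0.6,0.02,0],[0,0,0],22],
    [[0.62,0.01,0],[0,0,0],22],
    [[0,0,0.6],[0,0,0],22],
    [[0,0,0.6],[0,0,0],22],
    [[0,0,0.6],[0,0,0],22],
    [[0,0,0.4],[0,0,0],22],
    [[0,0,0],[0,0,0],22],
    [[0,0,0],[0,0,0],22],
  ],
)

```text
t: 13.7
position: [0.609, -0.1534, 0.0128]
eef_rot: [0.741, -0.672, -0.0, 0.0]
ft_force: [1.1, -0.1, -3.1]
width: 0.0264
```

```bash
python3 - <<'E'
from h import *
go(.6087,-.15326,.01,275.8)
E
```

```text
t 13.7 pos [ 0.609  -0.1534  0.0128] ang -84.4 j6 -116 w 0.0264 F [ 1.1 -0.1 -3.1] tilt [-0.01 -0.  ]
  shift now-axes [-0.004  0.01   0.093] turn z -0.2 shift after-turn [-0.004  0.01   0.093]
```

Emit:
jog_arm(
  commands=[
    [[0,0,0.15],[0,0,0],22],
    [[0,0,0.15],[0,0,0],22],
    [[0,0,0.15],[0,0,0],22],
    [[0,0,0.15],[0,0,0],22],
    [[0,0,0.15],[0,0,0],22],
    [[0,0,0.15],[0,0,0],22],
    [[0,0,0.1],[0,0,0],22],
    [[0,0,0],[0,0,0],22],
  ],
)

```text
t: 14.5
position: [0.6084, -0.1524, -0.0182]
eef_rot: [0.741, -0.671, -0.001, 0.0]
ft_force: [-0.6, -0.4, -3.3]
width: 0.0269
```

Emit:
jog_arm(
  commands=[
    [[0,0,0.08],[0,0,0],22],
    [[0,0,0],[0,0,0],22],
    [[0,0,0],[0,0,0],40],
    [[0,0,0],[0,0,0],40],
    [[0,0,0],[0,0,0],40],
    [[0,0,-0.2],[0,0,0],40],
    [[0,0,-0.6],[0,0,0],45],
    [[0,0,-0.8],[0,0,0],45],
    [[0,0,-0.8],[0,0,0],45],
    [[0,0,-0.8],[0,0,0],45],
    [[0,0,-0.8],[0,0,0],45],
    [[0,0,0],[0,0,0],45],
  ],
)

```text
t: 15.7
position: [0.6122, -0.1538, 0.1062]
eef_rot: [0.741, -0.671, 0.005, -0.002]
ft_force: [0.5, 0.1, 0.4]
width: 0.0451
```

```bash
python3 - <<'E'
from h import *
go(.45,.155,.13,275.8)
look('w7')
E
```

```text
t 15.7 pos [ 0.6122 -0.1538  0.1062] ang -84.36 j6 -116 w 0.0451 F [0.5 0.1 0.4] tilt [ 0.52 -0.2 ]
  shift now-axes [-10.771   4.363  -0.877] turn z -0.16 shift after-turn [-10.783   4.333  -0.877]
```

View pics/w7.png

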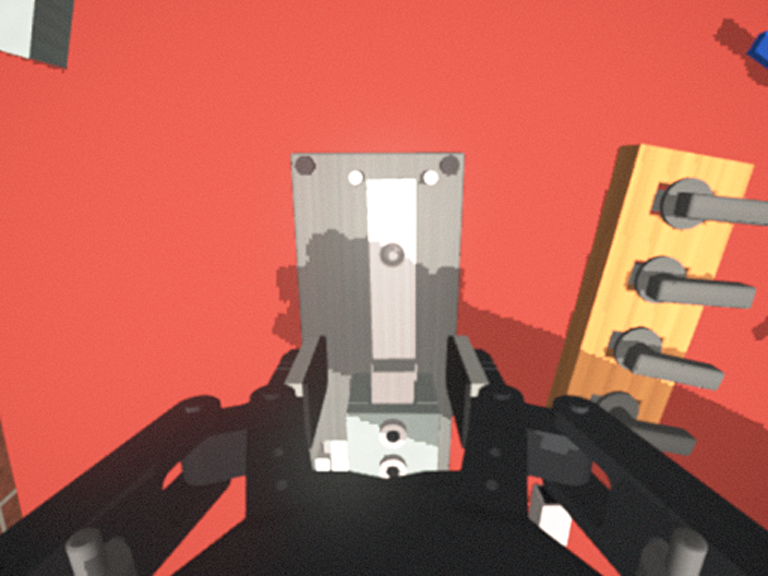

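The stop arm is down on its pin (pin at (391,255) showing through the hole), between the dowels (355,177) and (430,177), long end under the bridge side. Next the tube.

Emit:
jog_arm(
  commands=[
    [[-0.9,0.36,-0.2],[0,0,0],60],
    [[-0.9,0.36,-0.2],[0,0,0],60],
    [[-0.9,0.36,-0.2],[0,0,0],60],
    [[-0.9,0.36,-0.2],[0,0,0],60],
    [[-0.9,0.36,-0.1],[0,0,0],60],
    [[-0.9,0.36,0],[0,0,0],60],
    [[-0.9,0.36,0],[0,0,0],60],
    [[-0.9,0.36,0],[0,0,0],60],
    [[-0.9,0.36,0],[0,0,0],60],
    [[-0.9,0.36,0],[0,0,0],60],
    [[-0.9,0.36,0],[0,0,0],60],
    [[-0.9,0.36,0],[0,0,0.6],60],
  ],
)

```text
t: 16.95
position: [0.4467, 0.1579, 0.1259]
eef_rot: [0.737, -0.675, -0.001, 0.001]
ft_force: [0.1, 1.0, -0.4]
width: 0.06
```

Emit:
jog_arm(
  commands=[
    [[0,0,0],[0,0,0],60],
    [[0,0,0],[0,0,0],60],
  ],
)

```text
t: 17.15
position: [0.4474, 0.1572, 0.1263]
eef_rot: [0.738, -0.675, -0.0, 0.001]
ft_force: [-0.8, -0.6, -0.1]
width: 0.0601
```

```bash
python3 - <<'E'
from h import *
go(.449,.159,.0,275)
m,a=look('w8')
hsv=cv2.cvtColor(np.asarray(a),cv2.COLOR_RGB2HSV)
# predicted tube outline vs. image: bright low-sat pixels -> components
msk=((hsv[...,1]<70)&(hsv[...,2]>120)).astype(np.uint8)
n,l,st,c=cv2.connectedComponentsWithStats(msk)
for i in range(1,n):
    if st[i,4]>250:
        cn=cv2.findContours((l==i).astype(np.uint8),0,2)[0][0];print(st[i].tolist(),[np.round(v,1) for v in cv2.minAreaRect(cn)], cast(m,cv2.boxPoints(cv2.minAreaRect(cn)),.025).round(4).tolist())
E
```

```text
t 17.1 pos [0.4474 0.1572 0.1263] ang -84.86 j6 -84 w 0.0601 F [-0.8 -0.6 -0.1] tilt [-0.08 -0.05]
  shift now-axes [-0.057 -0.063  4.209] turn z 0.14 shift after-turn [-0.057 -0.063  4.209]
[47, 0, 46, 203, 2191] [array([ 69. , 100.9]), array([206.4,  11.8]), np.float64(80.3)] [[0.6557, 0.0063, 0.025], [0.6445, 0.0041, 0.025], [0.6245, 0.1978, 0.025], [0.6378, 0.2014, 0.025]]
[64, 0, 114, 207, 12155] [array([120.2, 102.4]), array([221.6,  83. ]), np.float64(79.7)] [[0.6426, 0.0061, 0.025], [0.5672, -0.0103, 0.025], [0.5281, 0.1918, 0.025], [0.6185, 0.2175, 0.025]]
[244, 33, 28, 261, 6287] [array([257.5, 163. ]), array([260.,  27.]), np.float64(90.0)] [[0.4732, 0.0207, 0.025], [0.4487, 0.0184, 0.025], [0.4198, 0.2953, 0.025], [0.4519, 0.2982, 0.025]]
```

View pics/w8.png

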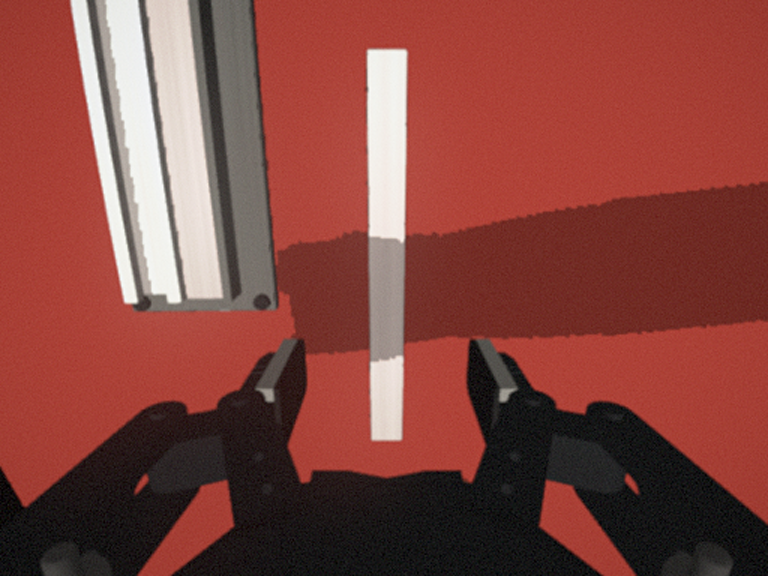

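The tube lies centred under the gripper (column 387, ends at rows 49 and 440), square to the tool. Picture 10 of 16.

Emit:
jog_arm(
  commands=[
    [[0,0,0.9],[0,0,0],45],
    [[0,0,0.9],[0,0,0],45],
    [[0,0,0.9],[0,0,0],45],
    [[0,0,0.9],[0,0,0],45],
    [[0,0,0.6],[0,0,0],45],
    [[0,0,0.4],[0,0,0],45],
    [[0,0,0.3],[0,0,0],45],
    [[0,0,0],[0,0,0],45],
  ],
)

```text
t: 18.0
position: [0.4475, 0.1564, -0.0208]
eef_rot: [0.737, -0.676, -0.001, 0.001]
ft_force: [0.2, 0.3, -0.0]
width: 0.0452
```

Emit:
jog_arm(
  commands=[
    [[0,0,0],[0,0,0],18],
    [[0,0,0],[0,0,0],18],
    [[0,0,0],[0,0,0],18],
    [[0,0,0],[0,0,0],18],
    [[0,0,0],[0,0,0],18],
  ],
)

```text
t: 18.5
position: [0.4492, 0.1573, -0.0184]
eef_rot: [0.738, -0.675, 0.001, -0.001]
ft_force: [-1.7, -0.7, 6.0]
width: 0.0233
```

Emit:
jog_arm(
  commands=[
    [[0,0,-0.2],[0,0,0],18],
    [[0,0,-0.5],[0,0,0],18],
    [[0,0,-0.8],[0,0,0],18],
    [[0,0,-0.8],[0,0,0],18],
    [[0,0,-0.8],[0,0,0],18],
    [[0,0,0],[0,0,0],18],
    [[0,0,0],[0,0,0],18],
  ],
)

```text
t: 19.2
position: [0.448, 0.1571, 0.0726]
eef_rot: [0.738, -0.675, -0.0, 0.0]
ft_force: [-0.2, -0.1, -3.0]
width: 0.0229
```

```bash
python3 - <<'E'
from h import *
# jig frame refit: pin & bush & yaw
pin=np.array([.6122,-.1722]);yaw=np.radians(5.85)
Rz=np.array([[np.cos(yaw),-np.sin(yaw)],[np.sin(yaw),np.cos(yaw)]])
o=pin-Rz@[0,-.160];print('o',o,'bridge',o+Rz@[0,-.04])
# check against w8: bed strip end and fence edges
m,_=load('w8')
E=cast(m,np.array([(187,299),(222,297)])/1.5,.022);print('bed end',((E[:,:2]-o)@Rz*1000).round(1))
F=cast(m,np.array([(124,303),(137,303),(172,302),(182,302)])/1.5,.031);print('rail lips end',((F[:,:2]-o)@Rz*1000).round(1))
F=cast(m,np.array([(94,0),(105,0),(145,0)])/1.5,.031);print('rail lips mid',((F[:,:2]-o)@Rz*1000).round(1))
F=cast(m,np.array([(276,306),(253,0)])/1.5,.01);print('plate',((F[:,:2]-o)@Rz*1000).round(1))
q=o+Rz@[0,.142];go(q[0],q[1],.08,275.85)
E
```

```text
o [ 0.59589209 -0.01303326] bridge [ 0.59996907 -0.05282494]
bed end [[ 15.3 205.6]
 [-10.6 204.4]]
rail lips end [[ 56.7 205.1]
 [ 47.2 205.2]
 [ 21.7 204.7]
 [ 14.6 204.8]]
rail lips mid [[41.6 15.9]
 [34.8 16.3]
 [10.5 17.4]]
plate [[-45.7 216. ]
 [-47.7  12.5]]
t 19.2 pos [0.448  0.1571 0.0726] ang -84.95 j6 -84 w 0.0229 F [-0.2 -0.1 -3. ] tilt [-0.02  0.  ]
  shift now-axes [ 1.351 -4.344 -0.249] turn z -0.8 shift after-turn [ 1.412 -4.325 -0.249]
```

Emit:
jog_arm(
  commands=[
    [[0,0,0],[0,0,-0.8],18],
    [[0.2,-0.6,0],[0,0,0],18],
    [[0.24,-0.75,0],[0,0,0],18],
    [[0.24,-0.75,0],[0,0,0],18],
    [[0.24,-0.75,0],[0,0,0],18],
    [[0.24,-0.75,0],[0,0,0],18],
    [[0.24,-0.7,0],[0,0,0],18],
    [[0,0,0],[0,0,0],18],
    [[0,0,0],[0,0,0],18],
  ],
)

```text
t: 20.1
position: [0.5792, 0.1282, 0.0708]
eef_rot: [0.742, -0.67, -0.002, 0.002]
ft_force: [0.3, 1.0, -3.8]
width: 0.0232
```

```bash
cat >> h.py <<'E'
JO=np.array([.59589,-.01303]);JY=np.radians(5.85)
JR=np.array([[np.cos(JY),-np.sin(JY)],[np.sin(JY),np.cos(JY)]])
def jgo(x,y,z,ang=None):
    q=JO+JR@[x/1000,y/1000];go(q[0],q[1],z,ang)
def inj(P): return np.c_[(P[:,:2]-JO)@JR*1000,P[:,2]*1000].round(1)
E
python3 - <<'E'
from h import *
jgo(0,142,.012,275.85)
m,a=look('w9')
E
```

```text
t 20.1 pos [0.5792 0.1282 0.0708] ang -84.16 j6 -90 w 0.0232 F [ 0.3  1.  -3.8] tilt [-0.28 -0.01]
  shift now-axes [ 0.006 -0.083  1.959] turn z -0.01 shift after-turn [ 0.006 -0.083  1.959]
```

View pics/w9.png

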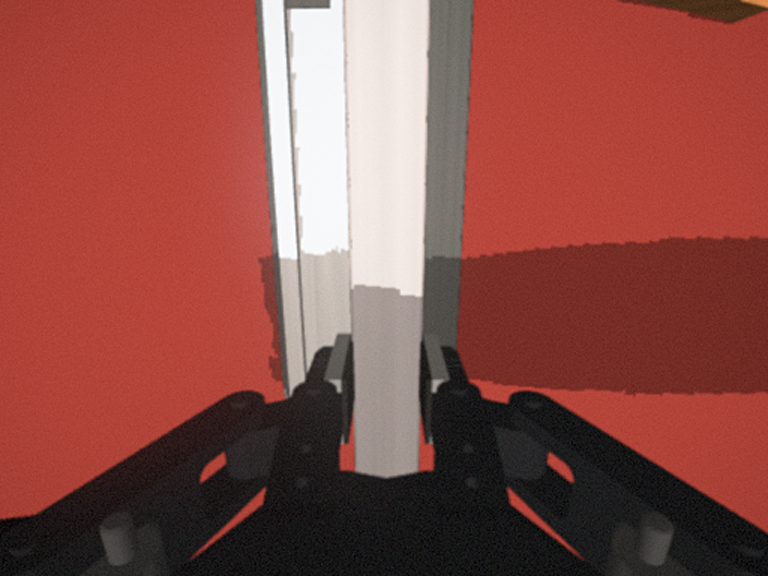

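```bash
python3 - <<'E'
from h import *
m,a=load('w9')
print(inj(cast(m,np.array([(470,50),(463,230)])/1.5,.01)),inj(cast(m,np.array([(261,50),(279,300)])/1.5,.031)),inj(cast(m,np.array([(346,50),(429,50),(353,290),(422,290)])/1.5,.114)))
jgo(0,142,.012,275.85)
E
```

```text
[[-44.8  13.6  10. ]
 [-45.7 108.1  10. ]] [[ 58.2  18.5  31. ]
 [ 58.2 143.5  31. ]] [[ 11.1  38.5 114. ]
 [-13.   38.4 114. ]
 [ 10.5 111.3 114. ]
 [-12.6 111.4 114. ]]
t 20.1 pos [0.5789 0.1284 0.0712] ang -84.15 j6 -90 w 0.0234 F [-0.4  0.5 -3.4] tilt [-0.26 -0.01]
  shift now-axes [ 0.014 -0.091  1.974] turn z 0.0 shift after-turn [ 0.014 -0.091  1.974]
```

Emit:
jog_arm(
  commands=[
    [[0,-0.08,0],[0,0,0],18],
    [[0,0,0.6],[0,0,0],18],
    [[0,0,0.6],[0,0,0],18],
    [[0,0,0.5],[0,0,0],18],
    [[0,0,0.15],[0,0,0],18],
    [[0,0,0.1],[0,0,0],18],
    [[0,0,0.1],[0,0,0],18],
    [[0,0,0.1],[0,0,0],18],
    [[0,0,0],[0,0,0],18],
  ],
)

```text
t: 21.05
position: [0.5837, 0.1288, 0.0126]
eef_rot: [0.742, -0.67, 0.001, -0.001]
ft_force: [-5.8, -0.5, 6.7]
width: 0.0233
```

```bash
python3 - <<'E'
from h import *
jgo(0,142,.004,275.85)
E
```

```text
t 21.1 pos [0.5837 0.1288 0.0126] ang -84.15 j6 -90 w 0.0233 F [-5.8 -0.5  6.7] tilt [0.11 0.01]
  shift now-axes [0.012 0.079 0.285] turn z -0.0 shift after-turn [0.012 0.079 0.285]
```

Emit:
jog_arm(
  commands=[
    [[0,0,-0.15],[0,0,0],18],
    [[0,0.08,0],[0,0,0],18],
    [[0,0,0],[0,0,0],18],
    [[0,0,0.1],[0,0,0],18],
    [[0,0,0.1],[0,0,0],18],
    [[0,0,0.1],[0,0,0],18],
    [[0,0,0.1],[0,0,0],18],
    [[0,0,0],[0,0,0],18],
  ],
)

```text
t: 21.85
position: [0.5805, 0.1284, 0.0037]
eef_rot: [0.742, -0.67, 0.0, 0.0]
ft_force: [-5.4, -0.5, 7.6]
width: 0.0232
```

```bash
python3 - <<'E'
from h import *
jgo(0,142,.004,275.85)
E
```

```text
t 21.9 pos [0.5805 0.1284 0.0037] ang -84.15 j6 -90 w 0.0232 F [-5.4 -0.5  7.6] tilt [-0.01 -0.02]
  shift now-axes [ 0.008 -0.03  -0.01 ] turn z -0.0 shift after-turn [ 0.008 -0.03  -0.01 ]
```

Emit:
jog_arm(
  commands=[
    [[0,0.05,-0.08],[0,0,0],18],
    [[0,0,0],[0,0,0],18],
    [[0.3,0,0],[0,0,0],18],
    [[0.3,0,0],[0,0,0],18],
    [[0,0,0],[0,0,0],18],
  ],
)

```text
t: 22.35
position: [0.5817, 0.1084, 0.0037]
eef_rot: [0.742, -0.671, 0.001, 0.0]
ft_force: [1.8, -1.5, -1.7]
width: 0.0232
```

```bash
python3 - <<'E'
from h import *
jgo(0,60,.004,275.85)
E
```

```text
t 22.4 pos [0.5817 0.1084 0.0037] ang -84.26 j6 -92 w 0.0232 F [ 1.8 -1.5 -1.7] tilt [ 0.04 -0.1 ]
  shift now-axes [ 2.076 -0.062 -0.006] turn z -0.11 shift after-turn [ 2.076 -0.058 -0.006]
```

Emit:
jog_arm(
  commands=[
    [[0.25,0,0],[0,0,0],18],
    [[0.25,0,0],[0,0,0],18],
    [[0.25,0,0],[0,0,0],18],
    [[0,0,0],[0,0,0],18],
  ],
)

```text
t: 22.75
position: [0.5837, 0.0861, 0.0037]
eef_rot: [0.742, -0.671, 0.001, 0.001]
ft_force: [0.6, -1.8, -0.9]
width: 0.0235
```

Emit:
jog_arm(
  commands=[
    [[0.25,0,0],[0,0,0],18],
    [[0.25,0,0],[0,0,0],18],
    [[0.25,0,0],[0,0,0],18],
    [[0.25,0,0],[0,0,0],18],
    [[0,0,0],[0,0,0],18],
  ],
)

```text
t: 23.25
position: [0.5867, 0.0562, 0.0037]
eef_rot: [0.742, -0.671, 0.001, 0.001]
ft_force: [1.0, -1.8, -1.5]
width: 0.023
```

```bash
python3 - <<'E'
from h import *
jgo(0,60,.004,275.85)
E
```

```text
t 23.2 pos [0.5867 0.0562 0.0037] ang -84.25 j6 -97 w 0.023 F [ 1.  -1.8 -1.5] tilt [ 0.   -0.12]
  shift now-axes [ 0.327 -0.071 -0.01 ] turn z -0.1 shift after-turn [ 0.328 -0.07  -0.01 ]
```

Emit:
jog_arm(
  commands=[
    [[0.15,0,0],[0,0,0],18],
    [[0.12,0,0],[0,0,0],18],
    [[0,0,0],[0,0,0],18],
  ],
)

```text
t: 23.55
position: [0.5874, 0.0495, 0.0037]
eef_rot: [0.742, -0.67, 0.0, 0.0]
ft_force: [0.4, -0.8, -2.0]
width: 0.023
```

Emit:
jog_arm(
  commands=[
    [[0.06,0,0],[0,0,0],18],
    [[0.06,0,0],[0,0,0],18],
    [[0,0,0],[0,0,0],18],
  ],
)

```text
t: 23.85
position: [0.5877, 0.0464, 0.0037]
eef_rot: [0.742, -0.67, 0.0, 0.0]
ft_force: [0.3, 1.3, -2.4]
width: 0.0237
```

Emit:
jog_arm(
  commands=[
    [[0.06,0,0],[0,0,0],18],
    [[0,0,0],[0,0,0],18],
  ],
)

```text
t: 24.05
position: [0.5879, 0.0453, 0.0037]
eef_rot: [0.742, -0.67, -0.0, -0.0]
ft_force: [-0.2, 3.6, -1.4]
width: 0.0231
```

Emit:
jog_arm(
  commands=[
    [[0.06,0,0],[0,0,0],18],
    [[0,0,0],[0,0,0],18],
    [[0,0,0],[0,0,0],18],
  ],
)

```text
t: 24.35
position: [0.588, 0.0433, 0.0037]
eef_rot: [0.742, -0.67, -0.0, -0.0]
ft_force: [-0.1, 4.0, -0.8]
width: 0.0232
```

Emit:
jog_arm(
  commands=[
    [[0,0,0],[0,0,0],40],
    [[0,0,0],[0,0,0],40],
    [[0,0,0],[0,0,0],40],
    [[0,0,-0.3],[0,0,0],40],
    [[0,0,-0.8],[0,0,0],40],
    [[0,0,-0.8],[0,0,0],40],
    [[0,0,-0.8],[0,0,0],40],
    [[0,0,-0.8],[0,0,0],40],
    [[0.5,0,-0.8],[0,0,0],40],
    [[0.5,0,-0.5],[0,0,0],40],
    [[0,0,0],[0,0,0],40],
    [[0,0,0],[0,0,0],40],
  ],
)

```text
t: 25.55
position: [0.5914, 0.013, 0.1482]
eef_rot: [0.742, -0.67, 0.0, -0.0]
ft_force: [0.5, 0.2, -0.6]
width: 0.04
```

```bash
python3 - <<'E'
from h import *
jgo(0,60,.2,275.85)
m,a=look('w10')
E
```

```text
t 25.6 pos [0.5914 0.013  0.1482] ang -84.21 j6 -101 w 0.04 F [ 0.5  0.2 -0.6] tilt [0.07 0.01]
  shift now-axes [-1.123 -0.061 -1.725] turn z -0.06 shift after-turn [-1.123 -0.062 -1.725]
```

View pics/w10.png

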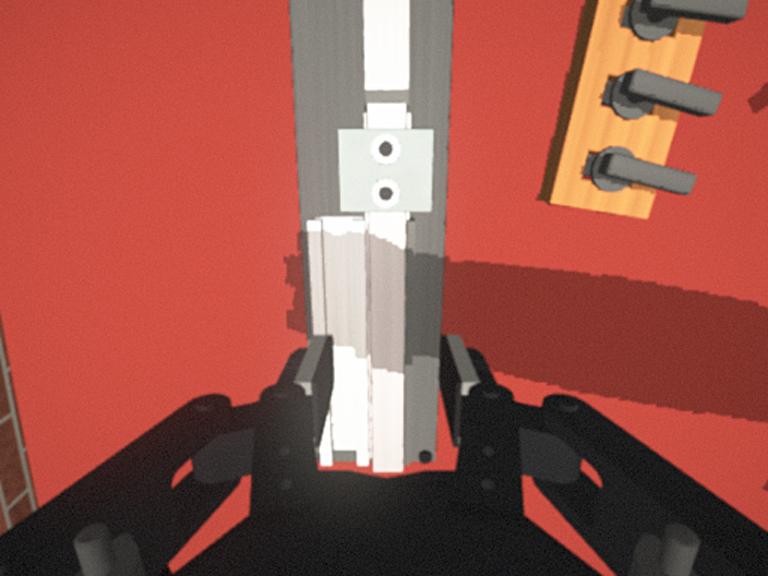

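The tube lies in the channel under the bridge. Its end is at row 103, touching the darkened long end of the stop arm (rows 90–103), and its other end is at row 472. Picture 12.

```bash
python3 - <<'E'
from h import *
m,a=load('w10')
print('tube ends',inj(cast(m,np.array([(387,103),(388,471)])/1.5,.047)))
print('tube sides',inj(cast(m,np.array([(367,112),(407,112),(374,460),(403,460)])/1.5,.047)))
print('bush',inj(cast(m,np.array([(386,149),(386,193)])/1.5,.068)))
print('rail end/start',inj(cast(m,np.array([(316,222),(325,465)])/1.5,.031)))
g=cv2.cvtColor(np.asarray(a),cv2.COLOR_RGB2GRAY);print(g[50:80,250:266].mean(1).round().astype(int).tolist())
# keepers in w1/w6-like views: rack frame
m1,_=load('w1')
P=cast(m1,np.array([(113,149),(122,227),(333,235),(334,156)])/1.5,.024);print('rack ctr',P.mean(0))
E
```

```text
tube ends [[ -1.  -81.3  47. ]
 [ -1.9 197.3  47. ]]
tube sides [[ 11.6 -76.   47. ]
 [-13.6 -76.   47. ]
 [  9.5 186.3  47. ]
 [-14.1 186.3  47. ]]
bush [[ -0.4 -53.1  68. ]
 [ -0.4 -27.3  68. ]]
rail end/start [[ 49.6  -4.3  31. ]
 [ 52.4 205.2  31. ]]
[253, 253, 253, 253, 253, 253, 254, 254, 255, 244, 184, 159, 164, 165, 165, 164, 164, 158, 196, 250, 255, 254, 254, 254, 254, 254, 254, 254, 254, 254]
rack ctr [ 0.43794313 -0.14447566  0.024     ]
```

Emit:
jog_arm(
  commands=[
    [[0,0,0],[0,0,8.21],50],
    [[0,0,0],[0,0,8.21],50],
    [[0,0,0],[0,0,8.21],50],
    [[0,0,0],[0,0,8.21],50],
    [[0,0,0],[0,0,8.21],50],
    [[0,0,0],[0,0,8.21],50],
    [[0,0,0],[0,0,8.21],50],
    [[0,0,0],[0,0,8.21],50],
    [[0,0,0],[0,0,8.21],50],
    [[0,0,0],[0,0,8.21],50],
    [[0,0,0],[0,0,8.21],50],
    [[0,0,0],[0,0,8.21],50],
  ],
)

```text
t: 26.8
position: [0.5898, 0.0141, 0.1456]
eef_rot: [0.026, 1.0, 0.0, -0.002]
ft_force: [-0.0, 0.1, -0.6]
width: 0.0499
```

Emit:
jog_arm(
  commands=[
    [[0.8,-0.92,0],[0,0,0],45],
    [[0.8,-0.92,0],[0,0,0],45],
    [[0.8,-0.92,0],[0,0,0],45],
    [[0.8,-0.92,0],[0,0,0],45],
    [[0.8,-0.92,0],[0,0,0],45],
    [[0.8,-0.92,0],[0,0,0],45],
    [[0,0,0],[0,0,0],45],
    [[0,0,0],[0,0,0],45],
  ],
)

```text
t: 27.6
position: [0.4387, -0.1451, 0.1465]
eef_rot: [0.024, 1.0, 0.001, -0.001]
ft_force: [0.5, -0.6, 0.7]
width: 0.0454
```

```bash
python3 - <<'E'
from h import *
go(.438,-.1445,.15,177.3)
m,a=look('w11')
E
```

```text
t 27.6 pos [ 0.4387 -0.1451  0.1465] ang 177.26 j6 -24 w 0.0454 F [ 0.5 -0.6  0.7] tilt [-0.08  0.09]
  shift now-axes [ 0.024  0.018 -0.117] turn z -0.04 shift after-turn [ 0.024  0.018 -0.117]
```

View pics/w11.png

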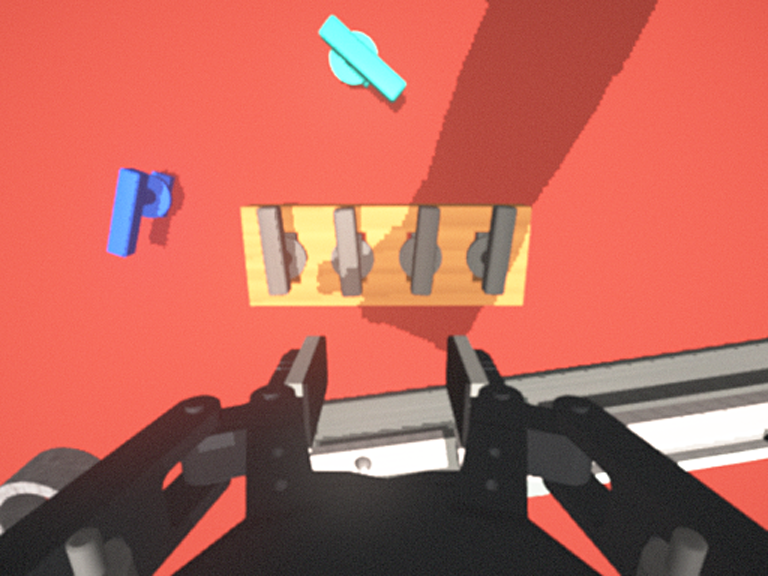

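The four dark keepers stand in the rack with bar centres at columns 273, 348, 425 and 499, toes at row 208 and heels at row 296. The turquoise piece (360,55) and blue piece (135,210) are outside the rack, and I leave them alone. This close view confirms the choice (picture 13).

```bash
python3 - <<'E'
from h import *
m,_=load('w11')
C=cast(m,np.array([(241,206),(531,207),(523,306),(250,307)])/1.5,.024);print(C.round(4).tolist(),'ctr',C.mean(0))
m1,_=load('w1')
print('rack corner tri',tri((m1,(334/1.5,156/1.5)),(m,(531/1.5,207/1.5))),tri((m1,(113/1.5,149/1.5)),(m,(241/1.5,206/1.5))))
d=C[1]-C[0];d2=C[2]-C[3];a=np.degrees(np.arctan2(-(d+d2)[0],(d+d2)[1]));print('yaw',a)
toe=[(270,208),(345,208),(428,208),(504,208)];heel=[(278,294),(350,294),(423,294),(494,294)]
T=cast(m,np.array(toe)/1.5,.057);H=cast(m,np.array(heel)/1.5,.057)
for t,h in zip(T,H):
    v=t-h;L=np.linalg.norm(v);print('keeper ax',(h+v/L*.02).round(4),'L',L.round(4),'ang',np.degrees(np.arctan2(v[1],v[0])).round(1))
r=np.radians(a)
for y in(-.075,-.025,.025,.075):print('pocket',(C.mean(0)[:2]+[-np.sin(r)*y,np.cos(r)*y]).round(4))
E
```

```text
[[0.3946, -0.2482, 0.024], [0.4052, -0.0393, 0.024], [0.481, -0.0417, 0.024], [0.4717, -0.2524, 0.024]] ctr [ 0.43814401 -0.14539828  0.024     ]
rack corner tri [ 0.40559384 -0.03772056  0.01969937] [ 0.39521618 -0.24955632  0.02074162]
yaw -2.7146332816549594
keeper ax [ 0.4319 -0.2192  0.057 ] L 0.0579 ang 178.2
keeper ax [ 0.4342 -0.1706  0.057 ] L 0.0578 ang 179.1
keeper ax [ 0.4366 -0.1199  0.057 ] L 0.0578 ang 175.5
keeper ax [ 0.439  -0.0715  0.057 ] L 0.058 ang 175.1
pocket [ 0.4346 -0.2203]
pocket [ 0.437  -0.1704]
pocket [ 0.4393 -0.1204]
pocket [ 0.4417 -0.0705]
```

Emit:
jog_arm(
  commands=[
    [[0.03,0.8,0],[0,0,0],36],
    [[0.03,0.8,0],[0,0,0],36],
    [[0,0.87,0],[0,0,0],36],
    [[0,0,0.8],[0,0,0],36],
    [[0,0,0.8],[0,0,0],36],
    [[0,0,0.8],[0,0,0],36],
    [[0,0,0.8],[0,0,0],36],
    [[0,0,0.6],[0,0,0],36],
    [[0,0,0],[0,0,0],36],
  ],
)

```text
t: 28.55
position: [0.4385, -0.0691, 0.0301]
eef_rot: [0.022, 1.0, 0.001, -0.004]
ft_force: [-1.1, 0.4, -0.6]
width: 0.0357
```

```bash
python3 - <<'E'
from h import *
go(.4405,-.071,.002,177.3)
E
```

```text
t 28.6 pos [ 0.4385 -0.0691  0.0301] ang 177.47 j6 -15 w 0.0357 F [-1.1  0.4 -0.6] tilt [-0.4   0.15]
  shift now-axes [-0.075 -0.062  0.935] turn z 0.17 shift after-turn [-0.075 -0.062  0.935]
```

Emit:
jog_arm(
  commands=[
    [[-0.07,-0.05,0.3],[0,0,0],36],
    [[0,0,0.3],[0,0,0],36],
    [[0,0,0.3],[0,0,0],36],
    [[0,0,0],[0,0,0],36],
    [[0,0,0],[0,0,0],8],
    [[0,0,0],[0,0,0],8],
    [[0,0,0],[0,0,0],8],
    [[0,0,0],[0,0,0],8],
    [[0,0,0],[0,0,0],8],
    [[0,0,0],[0,0,0],8],
  ],
)

```text
t: 29.55
position: [0.4435, -0.0732, 0.0071]
eef_rot: [0.023, 1.0, -0.0, 0.0]
ft_force: [1.0, 0.4, -0.1]
width: 0.0129
```

```bash
python3 - <<'E'
from h import *
go(.4405,-.071,.002,177.3)
E
```

```text
t 29.6 pos [ 0.4435 -0.0732  0.0071] ang 177.32 j6 -15 w 0.0129 F [ 1.   0.4 -0.1] tilt [ 0.04 -0.01]
  shift now-axes [0.105 0.069 0.17 ] turn z 0.02 shift after-turn [0.105 0.069 0.17 ]
```

Emit:
jog_arm(
  commands=[
    [[0,0,-0.2],[0,0,0],8],
    [[0,0,-0.5],[0,0,0],8],
    [[0,0,-0.7],[0,0,0],8],
    [[0,0,-0.7],[0,0,0],8],
    [[0,0,-0.7],[0,0,0],8],
    [[0,0,0],[0,0,0],8],
    [[0,0,0],[0,0,0],8],
  ],
)

```text
t: 30.25
position: [0.4434, -0.0732, 0.0907]
eef_rot: [0.023, 1.0, -0.0, 0.0]
ft_force: [-0.9, -0.2, -2.2]
width: 0.0127
```

```bash
python3 - <<'E'
from h import *
jgo(35.5,28,.09,95.85)
E
```

```text
t 30.2 pos [ 0.4434 -0.0732  0.0907] ang 177.32 j6 -15 w 0.0127 F [-0.9 -0.2 -2.2] tilt [ 0.03 -0.02]
  shift now-axes [-6.014  3.341  0.025] turn z 81.47 shift after-turn [2.412 6.444 0.02 ]
```

Emit:
jog_arm(
  commands=[
    [[-0.86,0.48,0],[0,0,0],8],
    [[-0.86,0.48,0],[0,0,0],8],
    [[-0.86,0.48,0],[0,0,0],8],
    [[-0.86,0.48,0],[0,0,0],8],
    [[-0.86,0.48,0],[0,0,0],8],
    [[-0.86,0.48,0],[0,0,0],8],
    [[-0.86,0.46,0],[0,0,0],8],
  ],
)

```text
t: 30.95
position: [0.6277, 0.0193, 0.0878]
eef_rot: [0.023, 1.0, 0.0, -0.002]
ft_force: [0.5, -0.4, -1.9]
width: 0.0126
```

Emit:
jog_arm(
  commands=[
    [[0,0,0],[0,0,8.15],8],
    [[0,0,0],[0,0,8.15],8],
    [[0,0,0],[0,0,8.15],8],
    [[0,0,0],[0,0,8.15],8],
    [[0,0,0],[0,0,8.15],8],
    [[0,0,0],[0,0,8.15],8],
    [[0,0,0],[0,0,8.15],8],
    [[0,0,0],[0,0,8.15],8],
    [[0,0,0],[0,0,8.15],8],
    [[0,0,0],[0,0,8.15],8],
    [[0,0,0],[0,0,0],8],
    [[0,0,0],[0,0,0],8],
  ],
)

```text
t: 32.15
position: [0.6272, 0.0186, 0.0889]
eef_rot: [0.669, 0.743, -0.001, -0.001]
ft_force: [0.1, -0.5, -2.4]
width: 0.0127
```

```bash
python3 - <<'E'
from h import *
jgo(35.5,28,.0146,95.85)
m,a=look('w12')
E
```

```text
t 32.1 pos [0.6272 0.0186 0.0889] ang 95.99 j6 80 w 0.0127 F [ 0.1 -0.5 -2.4] tilt [-0.18  0.01]
  shift now-axes [-0.01   0.045  2.475] turn z 0.14 shift after-turn [-0.01   0.045  2.475]
```

View pics/w12.png

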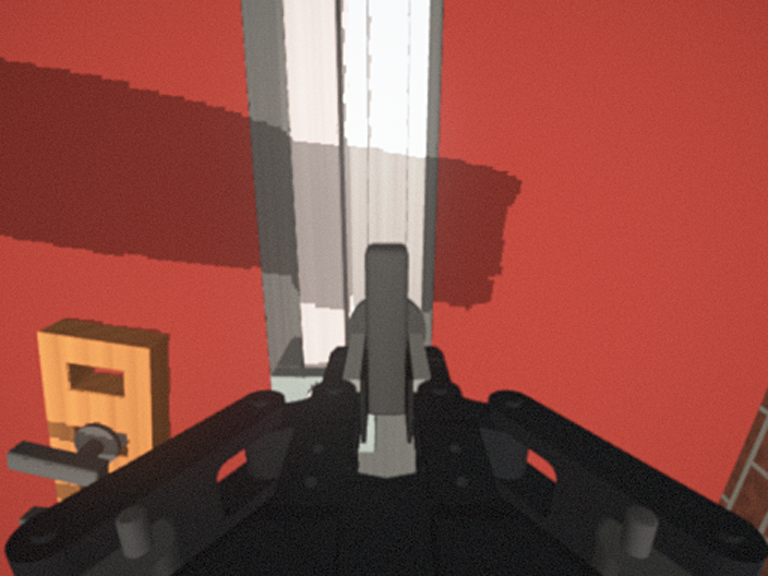

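The keeper hangs square above the slot: bar at column 386, slot edges at about 369 and 406. Picture 14. Lowering.

Emit:
jog_arm(
  commands=[
    [[0,0.03,0.5],[0,0,0],8],
    [[0,0,0.6],[0,0,0],8],
    [[0,0,0.5],[0,0,0],8],
    [[0,0,0.3],[0,0,0],8],
    [[0,0,0.2],[0,0,0],8],
    [[0,0,0.15],[0,0,0],8],
    [[0,0,0.1],[0,0,0],8],
    [[0,0,0.1],[0,0,0],8],
    [[0,0,0],[0,0,0],8],
  ],
)

```text
t: 33.1
position: [0.6293, 0.0186, 0.0173]
eef_rot: [0.67, 0.742, 0.0, 0.0]
ft_force: [-0.2, -0.1, -1.5]
width: 0.0121
```

```bash
python3 - <<'E'
from h import *
jgo(35.5,28,.0141,95.85)
E
```

```text
t 33.1 pos [0.6293 0.0186 0.0173] ang 95.82 j6 80 w 0.0121 F [-0.2 -0.1 -1.5] tilt [ 0.02 -0.  ]
  shift now-axes [-0.003 -0.033  0.106] turn z -0.03 shift after-turn [-0.003 -0.033  0.106]
```

Emit:
jog_arm(
  commands=[
    [[0,-0.03,0.08],[0,0,0],8],
    [[0,0,0],[0,0,0],8],
  ],
)

```text
t: 33.3
position: [0.6282, 0.0186, 0.0148]
eef_rot: [0.67, 0.742, -0.0, -0.0]
ft_force: [0.2, -0.6, -2.2]
width: 0.0126
```

Emit:
jog_arm(
  commands=[
    [[0,0,0],[0,0,-8.18],8],
    [[0,0,0],[0,0,-8.18],8],
    [[0,0,0],[0,0,-8.18],8],
    [[0,0,0],[0,0,0],8],
  ],
)

```text
t: 33.7
position: [0.6285, 0.0185, 0.0151]
eef_rot: [0.497, 0.868, 0.0, 0.0]
ft_force: [1.2, -0.3, -1.1]
width: 0.0127
```

Twisting freely.

Emit:
jog_arm(
  commands=[
    [[0,0,0],[0,0,-8.18],8],
    [[0,0,0],[0,0,-8.18],8],
    [[0,0,0],[0,0,-8.18],8],
    [[0,0,0],[0,0,-8.18],8],
    [[0,0,0],[0,0,-8.18],8],
    [[0,0,0],[0,0,-8.18],8],
    [[0,0,0],[0,0,-8.18],8],
    [[0,0,0],[0,0,-8.18],8],
    [[0,0,0],[0,0,0],8],
    [[0,0,0],[0,0,0],8],
  ],
)

```text
t: 34.7
position: [0.6299, 0.0191, 0.0157]
eef_rot: [-0.048, 0.999, 0.0, 0.002]
ft_force: [3.1, 1.9, -0.0]
width: 0.0127
```

```bash
python3 - <<'E'
from h import *
jgo(35.5,28,.0141,185.85)
E
```

```text
t 34.7 pos [0.6299 0.0191 0.0157] ang -174.45 j6 -10 w 0.0127 F [ 3.1  1.9 -0. ] tilt [0.2  0.05]
  shift now-axes [ 0.054 -0.016  0.053] turn z -0.3 shift after-turn [ 0.054 -0.015  0.053]
```

Emit:
jog_arm(
  commands=[
    [[-0.05,0,0.04],[0,0,0],8],
    [[0,0,0],[0,0,0],36],
    [[0,0,0],[0,0,0],36],
    [[0,0,0],[0,0,0],36],
    [[0,0,-0.3],[0,0,0],36],
    [[0,0,-0.7],[0,0,0],36],
    [[0,0,-0.8],[0,0,8.5],36],
    [[0,0,-0.8],[0,0,0],36],
    [[0,0,0],[0,0,0],36],
    [[0,0,0],[0,0,0],36],
  ],
)

```text
t: 35.7
position: [0.6306, 0.0186, 0.0929]
eef_rot: [0.024, 1.0, -0.0, 0.001]
ft_force: [-0.7, -0.2, -0.6]
width: 0.0359
```

```bash
python3 - <<'E'
from h import *
go(.4395,-.121,.09,177.3)
m,a=look('w13')
# keeper 1 check: dark bar pixel blob above tube/rail region projected
g=cv2.cvtColor(np.asarray(a),cv2.COLOR_RGB2HSV)
d=lambda x,y,z:(*(JO+JR@[x/1000,y/1000]),z/1000)
pts=proj(m,[d(-4.5,28,64),d(15,28,64),d(35.5,28,64),d(55.5,28,64)]);print((pts).round(0).tolist())
u0=int(pts[:,0].min())-40;print(u0)
for v in sorted({int(p[1]) for p in pts}):print(v,g[min(v,383),u0:u0+100:4,2].tolist())
E
```

```text
t 35.7 pos [0.6306 0.0186 0.0929] ang 177.3 j6 -2 w 0.0359 F [-0.7 -0.2 -0.6] tilt [ 0.13 -0.02]
  shift now-axes [ 6.143 -4.947  0.083] turn z -0.0 shift after-turn [ 6.143 -4.947  0.083]
[[250.0, 146.0], [254.0, 172.0], [258.0, 197.0], [262.0, 220.0]]
210
146 [245, 245, 247, 247, 247, 247, 246, 248, 86, 95, 100, 97, 102, 174, 173, 172, 176, 173, 174, 172, 174, 174, 174, 172, 174]
171 [92, 113, 247, 253, 253, 253, 253, 254, 227, 95, 98, 100, 99, 85, 95, 203, 221, 222, 221, 221, 222, 223, 224, 228, 225]
196 [106, 101, 103, 104, 148, 211, 216, 219, 206, 105, 97, 98, 95, 90, 83, 167, 220, 223, 225, 225, 223, 222, 222, 223, 222]
220 [199, 201, 200, 202, 198, 199, 202, 202, 193, 133, 133, 137, 134, 132, 133, 130, 132, 136, 131, 132, 132, 131, 132, 130, 136]
```

The first keeper's bar shows exactly where a seated, square one should project. On to the second.

Emit:
jog_arm(
  commands=[
    [[0.88,-0.71,0],[0,0,0],36],
    [[0.88,-0.71,0],[0,0,0],36],
    [[0.88,-0.71,0],[0,0,0],36],
    [[0.88,-0.71,0],[0,0,0],36],
    [[0.88,-0.71,0],[0,0,0],36],
    [[0.88,-0.71,0],[0,0,0],36],
    [[0.86,-0.69,0],[0,0,0],36],
    [[0,0,0.7],[0,0,0],36],
    [[0,0,0.7],[0,0,0],36],
    [[0,0,0.4],[0,0,0],36],
    [[0,0,0],[0,0,0],36],
  ],
)

```text
t: 36.85
position: [0.4359, -0.1197, 0.0343]
eef_rot: [0.024, 1.0, 0.001, -0.003]
ft_force: [-0.4, -0.0, 0.5]
width: 0.0358
```

```bash
python3 - <<'E'
from h import *
go(.4395,-.121,.0065,177.3)
E
```

```text
t 36.9 pos [ 0.4359 -0.1197  0.0343] ang 177.3 j6 -21 w 0.0358 F [-0.4 -0.   0.5] tilt [-0.36  0.16]
  shift now-axes [-0.127 -0.04   0.925] turn z 0.0 shift after-turn [-0.127 -0.04   0.925]
```

Emit:
jog_arm(
  commands=[
    [[-0.05,-0.01,0.3],[0,0,0],36],
    [[0,0,0.3],[0,0,0],36],
    [[0,0,0.3],[0,0,0],36],
    [[0,0,0],[0,0,0],36],
    [[0,0,0],[0,0,0],8],
    [[0,0,0],[0,0,0],8],
    [[0,0,0],[0,0,0],8],
    [[0,0,0],[0,0,0],8],
    [[0,0,0],[0,0,0],8],
    [[0,0,0],[0,0,0],8],
  ],
)

```text
t: 37.85
position: [0.4406, -0.1214, 0.0109]
eef_rot: [0.024, 1.0, -0.0, 0.0]
ft_force: [0.3, 0.2, -0.2]
width: 0.012
```

Emit:
jog_arm(
  commands=[
    [[0,0,-0.2],[0,0,0],8],
    [[0,0,-0.5],[0,0,0],8],
    [[0,0,-0.7],[0,0,0],8],
    [[0,0,-0.7],[0,0,0],8],
    [[0,0,-0.7],[0,0,0],8],
    [[0,0,0],[0,0,0],8],
    [[0,0,0],[0,0,0],8],
  ],
)

```text
t: 38.55
position: [0.4405, -0.1215, 0.0947]
eef_rot: [0.024, 1.0, -0.0, 0.0]
ft_force: [-0.3, 0.6, -0.6]
width: 0.0122
```

```bash
python3 - <<'E'
from h import *
jgo(35.5,78,.09,95.85)
E
```

```text
t 38.5 pos [ 0.4405 -0.1215  0.0947] ang 177.3 j6 -21 w 0.0122 F [-0.3  0.6 -0.6] tilt [ 0.03 -0.02]
  shift now-axes [-5.787  6.602  0.156] turn z 81.45 shift after-turn [5.668 6.705 0.149]
```

Emit:
jog_arm(
  commands=[
    [[-0.72,0.82,0],[0,0,0],8],
    [[-0.72,0.82,0],[0,0,0],8],
    [[-0.72,0.82,0],[0,0,0],8],
    [[-0.72,0.83,0],[0,0,0],8],
    [[-0.72,0.83,0],[0,0,0],8],
    [[-0.72,0.83,0],[0,0,0],8],
    [[-0.72,0.83,0],[0,0,0],8],
    [[-0.72,0.82,0],[0,0,0],8],
  ],
)

```text
t: 39.35
position: [0.6215, 0.0694, 0.0918]
eef_rot: [0.023, 1.0, -0.0, -0.002]
ft_force: [0.6, -0.4, -1.6]
width: 0.0121
```

Emit:
jog_arm(
  commands=[
    [[0,0,0],[0,0,8.15],8],
    [[0,0,0],[0,0,8.15],8],
    [[0,0,0],[0,0,8.15],8],
    [[0,0,0],[0,0,8.15],8],
    [[0,0,0],[0,0,8.15],8],
    [[0,0,0],[0,0,8.15],8],
    [[0,0,0],[0,0,8.15],8],
    [[0,0,0],[0,0,8.15],8],
    [[0,0,0],[0,0,8.15],8],
    [[0,0,0],[0,0,8.15],8],
    [[0,0,0],[0,0,0],8],
    [[0,0,0],[0,0,0],8],
  ],
)

```text
t: 40.55
position: [0.6212, 0.0683, 0.0928]
eef_rot: [0.669, 0.743, -0.001, -0.001]
ft_force: [0.2, 0.9, -1.4]
width: 0.0123
```

```bash
python3 - <<'E'
from h import *
jgo(35.5,78,.019,95.85)
E
```

```text
t 40.5 pos [0.6212 0.0683 0.0928] ang 95.97 j6 84 w 0.0123 F [ 0.2  0.9 -1.4] tilt [-0.17 -0.  ]
  shift now-axes [-0.011  0.077  2.459] turn z 0.12 shift after-turn [-0.011  0.077  2.459]
```

Emit:
jog_arm(
  commands=[
    [[0,0.04,0.5],[0,0,0],8],
    [[0,0,0.6],[0,0,0],8],
    [[0,0,0.5],[0,0,0],8],
    [[0,0,0.3],[0,0,0],8],
    [[0,0,0.2],[0,0,0],8],
    [[0,0,0.15],[0,0,0],8],
    [[0,0,0.1],[0,0,0],8],
    [[0,0,0.1],[0,0,0],8],
    [[0,0,0],[0,0,0],8],
    [[0,0,0],[0,0,0],8],
  ],
)

```text
t: 41.55
position: [0.6237, 0.0685, 0.0216]
eef_rot: [0.67, 0.742, 0.0, 0.0]
ft_force: [-0.4, 0.8, -1.8]
width: 0.0123
```

```bash
python3 - <<'E'
from h import *
jgo(35.5,78,.019,95.85)
E
```

```text
t 41.5 pos [0.6237 0.0685 0.0216] ang 95.8 j6 84 w 0.0123 F [-0.4  0.8 -1.8] tilt [0.04 0.  ]
  shift now-axes [-0.008 -0.017  0.085] turn z -0.05 shift after-turn [-0.008 -0.017  0.085]
```

Emit:
jog_arm(
  commands=[
    [[0,-0.02,0.08],[0,0,0],8],
    [[0,0,0],[0,0,0],8],
    [[0,0,0],[0,0,-8.18],8],
    [[0,0,0],[0,0,-8.18],8],
    [[0,0,0],[0,0,-8.18],8],
    [[0,0,0],[0,0,-8.18],8],
    [[0,0,0],[0,0,0],8],
  ],
)

```text
t: 42.25
position: [0.6228, 0.0684, 0.0188]
eef_rot: [0.434, 0.901, 0.0, 0.0]
ft_force: [-0.8, -0.5, -1.6]
width: 0.012
```

Emit:
jog_arm(
  commands=[
    [[0,0,0],[0,0,-8.18],8],
    [[0,0,0],[0,0,-8.18],8],
    [[0,0,0],[0,0,-8.18],8],
    [[0,0,0],[0,0,-8.18],8],
    [[0,0,0],[0,0,-8.18],8],
    [[0,0,0],[0,0,-8.18],8],
    [[0,0,0],[0,0,-8.18],8],
    [[0,0,0],[0,0,0],8],
    [[0,0,0],[0,0,0],8],
  ],
)

```text
t: 43.15
position: [0.6241, 0.0688, 0.0194]
eef_rot: [-0.048, 0.999, 0.0, 0.001]
ft_force: [2.5, 2.4, -0.9]
width: 0.0121
```

```bash
python3 - <<'E'
from h import *
jgo(35.5,78,.018,185.85)
E
```

```text
t 43.1 pos [0.6241 0.0688 0.0194] ang -174.48 j6 -5 w 0.0121 F [ 2.5  2.4 -0.9] tilt [0.16 0.05]
  shift now-axes [ 0.03  -0.016  0.048] turn z -0.33 shift after-turn [ 0.03  -0.016  0.048]
```

Emit:
jog_arm(
  commands=[
    [[-0.05,0,0.04],[0,0,0],8],
    [[0,0,0],[0,0,0],36],
    [[0,0,0],[0,0,0],36],
    [[0,0,0],[0,0,0],36],
    [[0,0,-0.3],[0,0,0],36],
    [[0,0,-0.7],[0,0,0],36],
    [[0,0,-0.8],[0,0,8.4],36],
    [[0,0,-0.7],[0,0,0],36],
    [[0,0,0],[0,0,0],36],
    [[0,0,0],[0,0,0],36],
  ],
)

```text
t: 44.15
position: [0.6249, 0.0685, 0.0934]
eef_rot: [0.023, 1.0, 0.0, 0.001]
ft_force: [-0.6, -0.4, 0.2]
width: 0.036
```

```bash
cat >> h.py <<'E'
def chk(fn,ys):
    m,a=look(fn);g=cv2.cvtColor(np.asarray(a),cv2.COLOR_RGB2HSV)
    for y in ys:
        for x in (0,20,35.5):
            P=[(*(JO+JR@[x/1000,(y+d)/1000]),.064) for d in (-25,25)]
            q=proj(m,P);s=np.linspace(0,1,51);uv=(q[0]+(q[1]-q[0])*s[:,None]).round().astype(int)
            ok=(uv[:,0]>=0)&(uv[:,0]<512)&(uv[:,1]>=0)&(uv[:,1]<384)
            v=[int(g[b,c,2]) if k else -1 for (c,b),k in zip(uv,ok)]
            dark=[i-25 for i,k in enumerate(v) if 0<=k<112]
            print('y',y,'x',x,'dark dy',(dark[0],dark[-1],len(dark)) if dark else None)
E
python3 - <<'E'
from h import *
go(.437,-.1715,.09,177.3)
chk('w14',[28,78])
E
```

```text
t 44.1 pos [0.6249 0.0685 0.0934] ang 177.38 j6 3 w 0.036 F [-0.6 -0.4  0.2] tilt [ 0.1 -0. ]
  shift now-axes [ 5.892 -8.278  0.102] turn z 0.08 shift after-turn [ 5.881 -8.286  0.102]
y 28 x 0 dark dy (6, 8, 3)
y 28 x 20 dark dy (6, 16, 9)
y 28 x 35.5 dark dy (-6, 15, 22)
y 78 x 0 dark dy (-7, 6, 14)
y 78 x 20 dark dy (-11, 12, 24)
y 78 x 35.5 dark dy (-8, 8, 17)
```

Emit:
jog_arm(
  commands=[
    [[0.59,-0.83,0],[0,0,0],36],
    [[0.59,-0.83,0],[0,0,0],36],
    [[0.59,-0.83,0],[0,0,0],36],
    [[0.59,-0.83,0],[0,0,0],36],
    [[0.59,-0.83,0],[0,0,0],36],
    [[0.59,-0.83,0],[0,0,0],36],
    [[0.59,-0.83,0],[0,0,0],36],
    [[0.59,-0.83,0],[0,0,0],36],
    [[0.59,-0.83,0],[0,0,0],36],
    [[0.57,-0.81,0],[0,0,0],36],
    [[0,0,0.6],[0,0,0],36],
    [[0,0,0.6],[0,0,0],36],
  ],
)

```text
t: 45.4
position: [0.4356, -0.1721, 0.055]
eef_rot: [0.024, 1.0, 0.0, -0.0]
ft_force: [0.1, 0.0, -0.8]
width: 0.0362
```

Emit:
jog_arm(
  commands=[
    [[0,0,0.6],[0,0,0],36],
    [[0,0,0],[0,0,0],36],
    [[0,0,0],[0,0,0],36],
  ],
)

```text
t: 45.7
position: [0.4355, -0.1708, 0.0372]
eef_rot: [0.023, 1.0, 0.001, -0.001]
ft_force: [0.2, 0.3, 0.1]
width: 0.0359
```

```bash
python3 - <<'E'
from h import *
go(.437,-.1715,.0085,177.3)
E
```

```text
t 45.7 pos [ 0.4355 -0.1708  0.0372] ang 177.38 j6 -27 w 0.0359 F [0.2 0.3 0.1] tilt [-0.16  0.09]
  shift now-axes [-0.055 -0.022  0.957] turn z 0.08 shift after-turn [-0.055 -0.022  0.957]
```

Emit:
jog_arm(
  commands=[
    [[-0.03,-0.01,0.35],[0,0,0],36],
    [[0,0,0.35],[0,0,0],36],
    [[0,0,0.3],[0,0,0],36],
    [[0,0,0],[0,0,0],36],
    [[0,0,0],[0,0,0],8],
    [[0,0,0],[0,0,0],8],
    [[0,0,0],[0,0,0],8],
    [[0,0,0],[0,0,0],8],
    [[0,0,0],[0,0,0],8],
    [[0,0,0],[0,0,0],8],
  ],
)

```text
t: 46.7
position: [0.438, -0.1721, 0.0088]
eef_rot: [0.023, 1.0, -0.0, 0.0]
ft_force: [0.0, 0.1, -0.1]
width: 0.0127
```

Emit:
jog_arm(
  commands=[
    [[0,0,-0.2],[0,0,0],8],
    [[0,0,-0.5],[0,0,0],8],
    [[0,0,-0.7],[0,0,0],8],
    [[0,0,-0.7],[0,0,0],8],
    [[0,0,-0.7],[0,0,0],8],
    [[0,0,0],[0,0,0],8],
    [[0,0,0],[0,0,0],8],
  ],
)

```text
t: 47.4
position: [0.4378, -0.172, 0.0926]
eef_rot: [0.023, 1.0, -0.0, 0.0]
ft_force: [-0.1, 0.2, -1.7]
width: 0.0123
```

```bash
python3 - <<'E'
from h import *
jgo(35.5,128,.09,95.85)
E
```

```text
t 47.4 pos [ 0.4378 -0.172   0.0926] ang 177.38 j6 -27 w 0.0123 F [-0.1  0.2 -1.7] tilt [ 0.03 -0.02]
  shift now-axes [-5.563  9.93   0.086] turn z 81.53 shift after-turn [9.002 6.966 0.078]
```

Emit:
jog_arm(
  commands=[
    [[-0.5,0.9,0],[0,0,0],8],
    [[-0.5,0.9,0],[0,0,0],8],
    [[-0.5,0.9,0],[0,0,0],8],
    [[-0.5,0.9,0],[0,0,0],8],
    [[-0.5,0.9,0],[0,0,0],8],
    [[-0.51,0.9,0],[0,0,0],8],
    [[-0.51,0.9,0],[0,0,0],8],
    [[-0.51,0.9,0],[0,0,0],8],
    [[-0.51,0.91,0],[0,0,0],8],
    [[-0.51,0.91,0],[0,0,0],8],
    [[-0.51,0.91,0],[0,0,0],8],
  ],
)

```text
t: 48.5
position: [0.6169, 0.1191, 0.0897]
eef_rot: [0.023, 1.0, -0.0, -0.002]
ft_force: [0.5, -0.6, -1.4]
width: 0.0123
```

Emit:
jog_arm(
  commands=[
    [[0,0,0],[0,0,8.15],8],
    [[0,0,0],[0,0,8.15],8],
    [[0,0,0],[0,0,8.15],8],
    [[0,0,0],[0,0,8.15],8],
    [[0,0,0],[0,0,8.15],8],
    [[0,0,0],[0,0,8.15],8],
    [[0,0,0],[0,0,8.15],8],
    [[0,0,0],[0,0,8.15],8],
    [[0,0,0],[0,0,8.15],8],
    [[0,0,0],[0,0,8.15],8],
    [[0,0,0],[0,0,0],8],
    [[0,0,0],[0,0,0],8],
  ],
)

```text
t: 49.7
position: [0.6168, 0.118, 0.0907]
eef_rot: [0.669, 0.743, -0.001, -0.001]
ft_force: [0.3, -0.2, -1.9]
width: 0.0125
```

```bash
python3 - <<'E'
from h import *
jgo(35.5,128,.0168,95.85)
E
```

```text
t 49.7 pos [0.6168 0.118  0.0907] ang 96.05 j6 89 w 0.0125 F [ 0.3 -0.2 -1.9] tilt [-0.17 -0.02]
  shift now-axes [-0.006  0.053  2.464] turn z 0.2 shift after-turn [-0.006  0.053  2.464]
```

Emit:
jog_arm(
  commands=[
    [[0,0.01,0.5],[0,0,0],8],
    [[0,0,0.6],[0,0,0],8],
    [[0,0,0.5],[0,0,0],8],
    [[0,0,0.3],[0,0,0],8],
    [[0,0,0.2],[0,0,0],8],
    [[0,0,0.15],[0,0,0],8],
    [[0,0,0.1],[0,0,0],8],
    [[0,0,0.1],[0,0,0],8],
    [[0,0,0.08],[0,0,0],8],
    [[0,0,0],[0,0,0],8],
  ],
)

```text
t: 50.7
position: [0.6182, 0.1181, 0.0166]
eef_rot: [0.67, 0.742, 0.0, 0.0]
ft_force: [-0.5, -0.1, -2.2]
width: 0.0126
```

Emit:
jog_arm(
  commands=[
    [[0,0,0],[0,0,-8.18],8],
    [[0,0,0],[0,0,-8.18],8],
    [[0,0,0],[0,0,-8.18],8],
    [[0,0,0],[0,0,0],8],
  ],
)

```text
t: 51.1
position: [0.6185, 0.1182, 0.017]
eef_rot: [0.497, 0.868, 0.0, 0.0]
ft_force: [-0.4, -0.3, -1.9]
width: 0.0125
```

```bash
python3 - <<'E'
from h import *
jgo(35.5,128,.0168,185.85)
E
```

```text
t 51.1 pos [0.6185 0.1182 0.017 ] ang 120.41 j6 64 w 0.0125 F [-0.4 -0.3 -1.9] tilt [0.04 0.  ]
  shift now-axes [-0.001 -0.013  0.008] turn z -65.44 shift after-turn [ 0.011 -0.007  0.008]
```

Emit:
jog_arm(
  commands=[
    [[0,0,0],[0,0,-8.18],8],
    [[0,0,0],[0,0,-8.18],8],
    [[0,0,0],[0,0,-8.18],8],
    [[0,0,0],[0,0,-8.18],8],
    [[0,0,0],[0,0,-8.18],8],
    [[0,0,0],[0,0,-8.18],8],
    [[0,0,0],[0,0,-8.18],8],
    [[0,0,0],[0,0,-8.18],8],
    [[0,0,0],[0,0,0],8],
    [[0,0,0],[0,0,0],8],
  ],
)

```text
t: 52.1
position: [0.6183, 0.1181, 0.0168]
eef_rot: [-0.049, 0.999, 0.0, 0.0]
ft_force: [0.3, -0.6, -1.9]
width: 0.0121
```

Emit:
jog_arm(
  commands=[
    [[-0.04,0,0.03],[0,0,0],8],
    [[0,0,0],[0,0,0],36],
    [[0,0,0],[0,0,0],36],
    [[0,0,0],[0,0,0],36],
    [[0,0,-0.3],[0,0,0],36],
    [[0,0,-0.7],[0,0,0],36],
    [[0,0,-0.8],[0,0,8.4],36],
    [[0,0,-0.7],[0,0,0],36],
    [[0,0,0],[0,0,0],36],
    [[0,0,0],[0,0,0],36],
  ],
)

```text
t: 53.1
position: [0.6201, 0.1183, 0.0917]
eef_rot: [0.022, 1.0, 0.0, 0.001]
ft_force: [-0.3, -0.0, -0.6]
width: 0.0362
```

```bash
python3 - <<'E'
from h import *
go(.4345,-.2205,.09,177.3)
chk('w15',[78,128])
E
```

```text
t 53.1 pos [0.6201 0.1183 0.0917] ang 177.46 j6 7 w 0.0362 F [-0.3 -0.  -0.6] tilt [0.13 0.01]
  shift now-axes [  5.682 -11.555   0.042] turn z 0.16 shift after-turn [  5.649 -11.572   0.042]
y 78 x 0 dark dy (7, 8, 2)
y 78 x 20 dark dy (7, 9, 3)
y 78 x 35.5 dark dy (6, 9, 4)
y 128 x 0 dark dy None
y 128 x 20 dark dy (-7, 6, 2)
y 128 x 35.5 dark dy (-7, 6, 3)
```

Emit:
jog_arm(
  commands=[
    [[0.43,-0.88,0],[0,0,0.16],36],
    [[0.43,-0.89,0],[0,0,0],36],
    [[0.43,-0.89,0],[0,0,0],36],
    [[0.43,-0.89,0],[0,0,0],36],
    [[0.43,-0.89,0],[0,0,0],36],
    [[0.43,-0.89,0],[0,0,0],36],
    [[0.43,-0.89,0],[0,0,0],36],
    [[0.43,-0.89,0],[0,0,0],36],
    [[0.43,-0.89,0],[0,0,0],36],
    [[0.43,-0.89,0],[0,0,0],36],
    [[0.43,-0.89,0],[0,0,0],36],
    [[0.43,-0.89,0],[0,0,0],36],
  ],
)

```text
t: 54.35
position: [0.4478, -0.1945, 0.0888]
eef_rot: [0.023, 1.0, 0.001, -0.001]
ft_force: [-0.2, 1.0, -0.4]
width: 0.0361
```

Emit:
jog_arm(
  commands=[
    [[0.43,-0.86,0],[0,0,0],36],
    [[0,0,0.6],[0,0,0],36],
    [[0,0,0.6],[0,0,0],36],
    [[0,0,0.6],[0,0,0],36],
    [[0,0,0],[0,0,0],36],
    [[0,0,0],[0,0,0],36],
  ],
)

```text
t: 54.95
position: [0.4344, -0.2186, 0.0354]
eef_rot: [0.024, 1.0, 0.001, -0.001]
ft_force: [-0.7, 0.2, -0.4]
width: 0.036
```

```bash
python3 - <<'E'
from h import *
go(.4345,-.2205,.0085,177.3)
E
```

```text
t 55.0 pos [ 0.4344 -0.2186  0.0354] ang 177.31 j6 -32 w 0.036 F [-0.7  0.2 -0.4] tilt [-0.15  0.11]
  shift now-axes [-0.008 -0.066  0.897] turn z 0.01 shift after-turn [-0.008 -0.066  0.897]
```

Emit:
jog_arm(
  commands=[
    [[0,-0.03,0.35],[0,0,0],36],
    [[0,0,0.35],[0,0,0],36],
    [[0,0,0.25],[0,0,0],36],
    [[0,0,0],[0,0,0],36],
    [[0,0,0],[0,0,0],8],
    [[0,0,0],[0,0,0],8],
    [[0,0,0],[0,0,0],8],
    [[0,0,0],[0,0,0],8],
    [[0,0,0],[0,0,0],8],
    [[0,0,0],[0,0,0],8],
  ],
)

```text
t: 55.95
position: [0.4359, -0.2205, 0.0086]
eef_rot: [0.024, 1.0, -0.0, 0.0]
ft_force: [0.7, 1.3, 0.5]
width: 0.0124
```

Emit:
jog_arm(
  commands=[
    [[0,0,-0.2],[0,0,0],8],
    [[0,0,-0.5],[0,0,0],8],
    [[0,0,-0.7],[0,0,0],8],
    [[0,0,-0.7],[0,0,0],8],
    [[0,0,-0.7],[0,0,0],8],
    [[0,0,0],[0,0,0],8],
    [[0,0,0],[0,0,0],8],
  ],
)

```text
t: 56.65
position: [0.4357, -0.2205, 0.0922]
eef_rot: [0.024, 1.0, -0.0, 0.0]
ft_force: [-0.9, -0.4, -2.8]
width: 0.0123
```

```bash
python3 - <<'E'
from h import *
jgo(35.5,178,.09,95.85)
E
```

```text
t 56.6 pos [ 0.4357 -0.2205  0.0922] ang 177.3 j6 -32 w 0.0123 F [-0.9 -0.4 -2.8] tilt [ 0.03 -0.02]
  shift now-axes [-5.295 13.202  0.071] turn z 81.45 shift after-turn [12.268  7.199  0.065]
```

Emit:
jog_arm(
  commands=[
    [[-0.35,0.88,0],[0,0,0],8],
    [[-0.35,0.88,0],[0,0,0],8],
    [[-0.35,0.88,0],[0,0,0],8],
    [[-0.35,0.88,0],[0,0,0],8],
    [[-0.35,0.88,0],[0,0,0],8],
    [[-0.35,0.88,0],[0,0,0],8],
    [[-0.35,0.88,0],[0,0,0],8],
    [[-0.35,0.88,0],[0,0,0],8],
    [[-0.35,0.88,0],[0,0,0],8],
    [[-0.35,0.88,0],[0,0,0],8],
    [[-0.35,0.88,0],[0,0,0],8],
    [[-0.35,0.88,0],[0,0,0],8],
  ],
)

```text
t: 57.85
position: [0.5751, 0.0912, 0.0896]
eef_rot: [0.024, 1.0, -0.0, -0.002]
ft_force: [0.7, 0.0, -1.2]
width: 0.0125
```

Emit:
jog_arm(
  commands=[
    [[-0.37,0.88,0],[0,0,0],8],
    [[-0.37,0.88,0],[0,0,0],8],
    [[-0.37,0.88,0],[0,0,0],8],
    [[0,0,0],[0,0,8.15],8],
    [[0,0,0],[0,0,8.15],8],
    [[0,0,0],[0,0,8.15],8],
    [[0,0,0],[0,0,8.15],8],
    [[0,0,0],[0,0,8.15],8],
  ],
)

```text
t: 58.65
position: [0.6117, 0.1675, 0.0893]
eef_rot: [0.373, 0.928, -0.001, -0.002]
ft_force: [0.0, 0.3, -2.2]
width: 0.013
```

Emit:
jog_arm(
  commands=[
    [[0,0,0],[0,0,8.15],8],
    [[0,0,0],[0,0,8.15],8],
    [[0,0,0],[0,0,8.15],8],
    [[0,0,0],[0,0,8.15],8],
    [[0,0,0],[0,0,8.1],8],
    [[0,0,0],[0,0,0],8],
    [[0,0,0],[0,0,0],8],
  ],
)

```text
t: 59.35
position: [0.6123, 0.1675, 0.0903]
eef_rot: [0.669, 0.743, -0.001, -0.001]
ft_force: [-0.9, -0.2, -1.3]
width: 0.0126
```

```bash
python3 - <<'E'
from h import *
jgo(35.5,178,.0166,95.85)
E
```

```text
t 59.4 pos [0.6123 0.1675 0.0903] ang 96.02 j6 93 w 0.0126 F [-0.9 -0.2 -1.3] tilt [-0.17 -0.03]
  shift now-axes [0.003 0.035 2.458] turn z 0.17 shift after-turn [0.003 0.035 2.458]
```

Emit:
jog_arm(
  commands=[
    [[0,-0.01,0.5],[0,0,0],8],
    [[0,0,0.6],[0,0,0],8],
    [[0,0,0.5],[0,0,0],8],
    [[0,0,0.3],[0,0,0],8],
    [[0,0,0.2],[0,0,0],8],
    [[0,0,0.15],[0,0,0],8],
    [[0,0,0.1],[0,0,0],8],
    [[0,0,0.1],[0,0,0],8],
    [[0,0,0.08],[0,0,0],8],
    [[0,0,0],[0,0,0],8],
  ],
)

```text
t: 60.35
position: [0.6131, 0.1677, 0.0163]
eef_rot: [0.67, 0.742, -0.0, -0.0]
ft_force: [0.5, -0.1, -1.4]
width: 0.013
```

Emit:
jog_arm(
  commands=[
    [[0,0,0],[0,0,-8.18],8],
    [[0,0,0],[0,0,-8.18],8],
    [[0,0,0],[0,0,-8.18],8],
    [[0,0,0],[0,0,0],8],
  ],
)

```text
t: 60.75
position: [0.6133, 0.1678, 0.0167]
eef_rot: [0.497, 0.868, 0.0, 0.0]
ft_force: [-0.1, -0.5, -2.0]
width: 0.0126
```

```bash
python3 - <<'E'
from h import *
jgo(35.5,178,.0166,185.85)
E
```

```text
t 60.8 pos [0.6133 0.1678 0.0167] ang 120.38 j6 69 w 0.0126 F [-0.1 -0.5 -2. ] tilt [0.04 0.01]
  shift now-axes [ 0.002 -0.01   0.004] turn z -65.47 shift after-turn [ 0.01  -0.002  0.004]
```

Emit:
jog_arm(
  commands=[
    [[0,0,0],[0,0,-8.18],8],
    [[0,0,0],[0,0,-8.18],8],
    [[0,0,0],[0,0,-8.18],8],
    [[0,0,0],[0,0,-8.18],8],
    [[0,0,0],[0,0,-8.18],8],
    [[0,0,0],[0,0,-8.18],8],
    [[0,0,0],[0,0,-8.18],8],
    [[0,0,0],[0,0,-8.18],8],
    [[0,0,0],[0,0,0],8],
    [[0,0,0],[0,0,0],8],
  ],
)

```text
t: 61.75
position: [0.6139, 0.1678, 0.017]
eef_rot: [-0.049, 0.999, 0.0, 0.001]
ft_force: [1.4, 0.3, -0.3]
width: 0.0126
```

Emit:
jog_arm(
  commands=[
    [[-0.04,0,0.03],[0,0,0],8],
    [[0,0,0],[0,0,0],36],
    [[0,0,0],[0,0,0],36],
    [[0,0,0],[0,0,0],36],
    [[0,0,-0.3],[0,0,0],36],
    [[0,0,-0.7],[0,0,0],36],
    [[0,0,-0.8],[0,0,0],36],
    [[0,-0.7,-0.7],[0,0,0],36],
    [[0,-0.9,-0.5],[0,0,0],36],
    [[0,-0.9,0],[0,0,0],36],
    [[0,-0.9,0],[0,0,0],36],
  ],
)

```text
t: 62.85
position: [0.6257, 0.0655, 0.1078]
eef_rot: [-0.051, 0.999, -0.0, 0.002]
ft_force: [0.2, -0.9, -0.1]
width: 0.036
```

Emit:
jog_arm(
  commands=[
    [[0,-0.8,-0.3],[0,0,0],60],
    [[0,0,0],[0,0,0],60],
    [[0,0,0],[0,0,0],60],
    [[0,0,0],[0,0,0],60],
  ],
)

```text
t: 63.25
position: [0.6269, 0.0433, 0.1146]
eef_rot: [-0.051, 0.999, 0.0, -0.0]
ft_force: [-0.2, -0.0, 0.2]
width: 0.0599
```

```bash
python3 - <<'E'
from h import *
jgo(0,60,.2,185.85)
m,a=look('w16')
E
```

```text
t 63.2 pos [0.6269 0.0433 0.1146] ang -174.13 j6 -8 w 0.0599 F [-0.2 -0.   0.2] tilt [-0.    0.03]
  shift now-axes [ 1.22   0.238 -2.848] turn z 0.02 shift after-turn [ 1.22   0.238 -2.848]
```

View pics/w16.png

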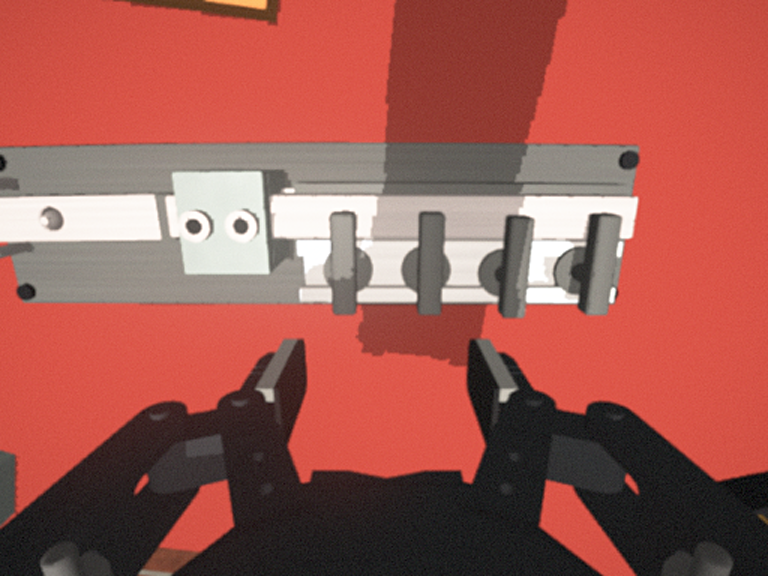

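All four keepers stand across the tube with toes at (343,213), (431,212), (518,217) and (606,214). The tube butts the stop's dark end at column ~165, and the stop arm is on its pin at (50,218). Picture 15. A numeric check before handing in:

```bash
python3 - <<'E'
from h import *
m,_=load('w16')
print('toes',inj(cast(m,np.array([(343,213),(431,212),(519,217),(606,214)])/1.5,.064)).tolist())
print('heel',inj(cast(m,np.array([(343,304),(430,304),(512,308),(594,306)])/1.5,.064)).tolist())
print('tube ends',inj(cast(m,np.array([(166,218),(637,218)])/1.5,.047)).tolist())
print('stop end,pin',inj(cast(m,np.array([(160,218)])/1.5,.034)).tolist(),inj(cast(m,np.array([(50,217)])/1.5,.042)).tolist())
print('bush',inj(cast(m,np.array([(195,226),(241,226)])/1.5,.068)).tolist(),'rail outer edge',inj(cast(m,np.array([(400,301)])/1.5,.031)).tolist(),'rail +y end',inj(cast(m,np.array([(616,296)])/1.5,.031)).tolist())
E
```

```text
toes [[-6.0, 28.4, 64.0], [-6.5, 76.5, 64.0], [-4.0, 125.1, 64.0], [-5.9, 173.6, 64.0]]
heel [[46.7, 26.9, 64.0], [46.7, 77.6, 64.0], [49.2, 125.8, 64.0], [48.0, 174.5, 64.0]]
tube ends [[-1.3, -79.2, 47.0], [-1.7, 202.1, 47.0]]
stop end,pin [[0.4, -90.1, 34.0]] [[-1.8, -155.6, 42.0]]
bush [[0.4, -52.3, 68.0], [0.5, -26.9, 68.0]] rail outer edge [[56.3, 61.3, 31.0]] rail +y end [[52.8, 206.6, 31.0]]
```

```bash
python3 -c "
from h import *
print(close_job())"
```

```text
the job is handed in; nothing more can be done
None
```

I handed the job in at about 63 s of the 210 s allowed. By my last look all three parts are done; `close_job()` gave no verdict.

**What I did**
- **Stop arm:** I lifted it off its pin, turned it end for end and lowered it back between its two dowels, long end towards the bridge.
- **Box section:** I laid it in the bed and slid it under the bridge until it met the stop arm.
- **Keepers:** all four dark keepers from the rack went through the slot and were twisted a quarter turn, at jig y of about 28, 77, 126 and 174 mm. I left the blue and turquoise look-alikes alone.

**Last checks**
- In the final wrist view, the pin shows through the stop arm's hole.
- The box section's ends read at y -79 and 202 mm, so its middle is at about 60 mm. A view just after I let go of it gave about 58 mm. The allowed range is 54 to 64.5 mm.
- The keeper toes read at x -4 to -6.5 mm (limit: below 6 mm), with the bars within about 2 degrees of square.

**What failed or disagreed**
- **Fingertips:** they sit about 34 mm behind the reported TCP, so my first grip on the stop arm closed above it. I went lower by force and picture, and used that offset from then on.
- **Box section:** on the first try it came down on the rail's edge. I shifted it about 2.4 mm sideways and it seated.
- **Keepers:** I measured the heel ends roughly, and the bars read 53 mm long against 60. Their seated height is inferred from how they lined up with the expected picture, not measured directly.

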